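# Stack the prep tubs for the cold store

### The job

First clear the scraper and the tongs off the two tubs on the carry tray and lay both in the empty steel pan. Then stack every other lidded tub on the carry tray, long ones on the long tub and short ones on the short tub, each squarely with its feet home in the lid recesses of the tub below, so that two straight stacks stand on the tray. Leave the tomatoes, shaker, bowl and scouring pad where they are.

Things in the scene. Friction and masses are not known exactly. Their poses are not given: they have to be found in the camera images.
- long_a_mid (a point): closed white long food tub with grey lid, 130 x 64 x 50 mm (long side along its x, z up), straight sides, 0.22 to 0.45 kg, loose on the table; may be absent. Four domed feet, 6 mm proud, 7 mm radius, under its corners at x +-53, y +-20 mm. Point: its centre, 25 mm above the feet's bottom. Feet home in a long lid it stands 45 mm above the tub below, in line (2 mm play), either way round
- long_b_mid (a point): closed white long food tub with grey lid, 130 x 64 x 50 mm (long side along its x, z up), straight sides, 0.22 to 0.45 kg, loose on the table; may be absent. Four domed feet, 6 mm proud, 7 mm radius, under its corners at x +-53, y +-20 mm. Point: its centre, 25 mm above the feet's bottom. Feet home in a long lid it stands 45 mm above the tub below, in line (2 mm play), either way round
- long_c_mid (a point): closed white long food tub with grey lid, 130 x 64 x 50 mm (long side along its x, z up), straight sides, 0.22 to 0.45 kg, loose on the table; may be absent. Four domed feet, 6 mm proud, 7 mm radius, under its corners at x +-53, y +-20 mm. Point: its centre, 25 mm above the feet's bottom. Feet home in a long lid it stands 45 mm above the tub below, in line (2 mm play), either way round
- short_a_mid (a point): closed white short food tub with grey lid, 90 x 64 x 50 mm (long side along its x, z up), straight sides, 0.17 to 0.34 kg, loose on the table; may be absent. Four domed feet, 6 mm proud, 7 mm radius, under its corners at x +-33, y +-20 mm. Point: its centre, 25 mm above the feet's bottom. Feet home in a short lid it stands 45 mm above the tub below, in line (2 mm play), either way round
- short_b_mid (a point): closed white short food tub with grey lid, 90 x 64 x 50 mm (long side along its x, z up), straight sides, 0.17 to 0.34 kg, loose on the table; may be absent. Four domed feet, 6 mm proud, 7 mm radius, under its corners at x +-33, y +-20 mm. Point: its centre, 25 mm above the feet's bottom. Feet home in a short lid it stands 45 mm above the tub below, in line (2 mm play), either way round
- short_c_mid (a point): closed white short food tub with grey lid, 90 x 64 x 50 mm (long side along its x, z up), straight sides, 0.17 to 0.34 kg, loose on the table; may be absent. Four domed feet, 6 mm proud, 7 mm radius, under its corners at x +-33, y +-20 mm. Point: its centre, 25 mm above the feet's bottom. Feet home in a short lid it stands 45 mm above the tub below, in line (2 mm play), either way round
- base_long_mid (a point): bottom tub of the long stack, standing loose on the tray with a utensil on its lid; same make as the other long tubs (130 x 64 x 50 mm, long side along x), 0.85 kg. Every lid has 4 corner recesses 18 mm square, 5 mm deep, at the places of the feet (x +-53, y +-20), inside a 3 mm rim level with the lid's middle. Point: its centre, 25 mm below the top. Long and short base stand side by side, centre lines about 136 mm apart
- base_short_mid (a point): bottom tub of the short stack, standing loose on the tray with a utensil on its lid; same make as the other short tubs (90 x 64 x 50 mm, long side along x), 0.65 kg. Every lid has 4 corner recesses 18 mm square, 5 mm deep, at the places of the feet (x +-33, y +-20), inside a 3 mm rim level with the lid's middle. Point: its centre, 25 mm below the top. Long and short base stand side by side, centre lines about 136 mm apart
- scraper_mid (a point): bowl scraper, 195 mm long, 90 g, lying flat along its x on one of the two bottom tubs: wooden handle 120 x 24 x 18 mm (towards -x), white blade 75 x 55 x 8 mm (+x). The point is on the handle near the balance point, 9 mm above the underside, 80 mm from the handle's end, 115 mm from the blade's end; the handle runs on 40 mm from it towards the blade
- tongs_mid (a point): closed, locked steel serving tongs, 198 mm long, 120 g, lying flat along their x on one of the two bottom tubs: 24 mm wide over both arms, 18 mm high, 30 mm wide at the tips (+x), 26 mm at the hinge. The point is mid-length, 9 mm above the underside
- tray: flat metal carry tray 200 (its x) x 250 (its y) mm with two loop handles on its short ends, floor 4 mm thick, rim 12 mm high; does not move. Origin: centre of its underside on the table, z up
- pan: empty open stainless steel pan 160 (its x) x 260 (its y) x 62 mm high, walls and floor 3 mm, for used utensils; does not move. A flat flange, 6 to 12 mm wide, goes round its rim. Origin: centre of its underside on the table, z up
- tomato_a: tomato, 66 mm across, 52 mm high, loose on the table; not part of the job. Origin: centre of its underside
- tomato_b: tomato, 66 mm across, 52 mm high, loose on the table; not part of the job. Origin: centre of its underside
- shaker: small glass shaker jar, 40 mm across, 70 mm high, loose on the table; not part of the job. Origin: centre of its underside
- bowl: white bowl, 100 mm across, 45 mm high, loose on the table; not part of the job. Origin: centre of its underside
- scourer: dark round scouring pad, 72 mm across, 33 mm high, loose on the table; not part of the job. Origin: centre of its underside

How it is judged (in metres and radians):
On the way, in this order (a step that is already met when the one before it is completed fails the run):
1. the scraper and the tongs both lie in the steel pan (x of scraper_mid in the frame of pan between -0.078 and 0.078 m and y of scraper_mid in the frame of pan between -0.128 and 0.128 m and z of scraper_mid in the frame of pan between 0 and 0.045 m and x of tongs_mid in the frame of pan between -0.078 and 0.078 m and y of tongs_mid in the frame of pan between -0.128 and 0.128 m and z of tongs_mid in the frame of pan between 0 and 0.045 m), for 0.2 s.
2. the first of the other tubs stands squarely home on a tub of its kind (((x of long_a_mid in the frame of base_long_mid between -0.009 and 0.009 m and y of long_a_mid in the frame of base_long_mid between -0.009 and 0.009 m and angle between the x axis of long_a_mid and the x axis of base_long_mid, either way round below 0.12 rad and angle between long_a_mid's own z axis and vertical below 0.05 rad and (z of long_a_mid in the frame of base_long_mid between 0.042 and 0.048 m or z of long_a_mid in the frame of base_long_mid between 0.087 and 0.093 m or z of long_a_mid in the frame of base_long_mid between 0.132 and 0.138 m)) or (x of long_b_mid in the frame of base_long_mid between -0.009 and 0.009 m and y of long_b_mid in the frame of base_long_mid between -0.009 and 0.009 m and angle between the x axis of long_b_mid and the x axis of base_long_mid, either way round below 0.12 rad and angle between long_b_mid's own z axis and vertical below 0.05 rad and (z of long_b_mid in the frame of base_long_mid between 0.042 and 0.048 m or z of long_b_mid in the frame of base_long_mid between 0.087 and 0.093 m or z of long_b_mid in the frame of base_long_mid between 0.132 and 0.138 m)) or (x of long_c_mid in the frame of base_long_mid between -0.009 and 0.009 m and y of long_c_mid in the frame of base_long_mid between -0.009 and 0.009 m and angle between the x axis of long_c_mid and the x axis of base_long_mid, either way round below 0.12 rad and angle between long_c_mid's own z axis and vertical below 0.05 rad and (z of long_c_mid in the frame of base_long_mid between 0.042 and 0.048 m or z of long_c_mid in the frame of base_long_mid between 0.087 and 0.093 m or z of long_c_mid in the frame of base_long_mid between 0.132 and 0.138 m)) or (x of short_a_mid in the frame of base_short_mid between -0.009 and 0.009 m and y of short_a_mid in the frame of base_short_mid between -0.009 and 0.009 m and angle between the x axis of short_a_mid and the x axis of base_short_mid, either way round below 0.12 rad and angle between short_a_mid's own z axis and vertical below 0.05 rad and (z of short_a_mid in the frame of base_short_mid between 0.042 and 0.048 m or z of short_a_mid in the frame of base_short_mid between 0.087 and 0.093 m or z of short_a_mid in the frame of base_short_mid between 0.132 and 0.138 m)) or (x of short_b_mid in the frame of base_short_mid between -0.009 and 0.009 m and y of short_b_mid in the frame of base_short_mid between -0.009 and 0.009 m and angle between the x axis of short_b_mid and the x axis of base_short_mid, either way round below 0.12 rad and angle between short_b_mid's own z axis and vertical below 0.05 rad and (z of short_b_mid in the frame of base_short_mid between 0.042 and 0.048 m or z of short_b_mid in the frame of base_short_mid between 0.087 and 0.093 m or z of short_b_mid in the frame of base_short_mid between 0.132 and 0.138 m)) or (x of short_c_mid in the frame of base_short_mid between -0.009 and 0.009 m and y of short_c_mid in the frame of base_short_mid between -0.009 and 0.009 m and angle between the x axis of short_c_mid and the x axis of base_short_mid, either way round below 0.12 rad and angle between short_c_mid's own z axis and vertical below 0.05 rad and (z of short_c_mid in the frame of base_short_mid between 0.042 and 0.048 m or z of short_c_mid in the frame of base_short_mid between 0.087 and 0.093 m or z of short_c_mid in the frame of base_short_mid between 0.132 and 0.138 m)))), for 0.2 s.
At the end, for the whole second after the job is handed in: Scraper and tongs lie in the steel pan. Every tub present stands level in its own kind's stack, feet home in the lid below: within 9 mm of the bottom tub's centre line, turned under 0.12 rad, and 45, 90 or 135 mm (+-3) above it. Both bottom tubs stand level on the tray (all of step 1 and x of long_a_mid in the frame of base_long_mid between -0.009 and 0.009 m and y of long_a_mid in the frame of base_long_mid between -0.009 and 0.009 m and angle between the x axis of each of long_a_mid, long_b_mid, long_c_mid and the x axis of base_long_mid, either way round below 0.12 rad and angle between each of long_a_mid, long_b_mid, long_c_mid, base_long_mid, short_a_mid, short_b_mid, short_c_mid, base_short_mid's own z axis and vertical below 0.05 rad and (z of long_a_mid in the frame of base_long_mid between 0.042 and 0.048 m or z of long_a_mid in the frame of base_long_mid between 0.087 and 0.093 m or z of long_a_mid in the frame of base_long_mid between 0.132 and 0.138 m) and x of long_b_mid in the frame of base_long_mid between -0.009 and 0.009 m and y of long_b_mid in the frame of base_long_mid between -0.009 and 0.009 m and (z of long_b_mid in the frame of base_long_mid between 0.042 and 0.048 m or z of long_b_mid in the frame of base_long_mid between 0.087 and 0.093 m or z of long_b_mid in the frame of base_long_mid between 0.132 and 0.138 m) and x of long_c_mid in the frame of base_long_mid between -0.009 and 0.009 m and y of long_c_mid in the frame of base_long_mid between -0.009 and 0.009 m and (z of long_c_mid in the frame of base_long_mid between 0.042 and 0.048 m or z of long_c_mid in the frame of base_long_mid between 0.087 and 0.093 m or z of long_c_mid in the frame of base_long_mid between 0.132 and 0.138 m) and x of base_long_mid in the frame of tray between -0.085 and 0.085 m and y of base_long_mid in the frame of tray between -0.11 and 0.11 m and height (world z) of each of base_long_mid, base_short_mid below 0.033 m and x of short_a_mid in the frame of base_short_mid between -0.009 and 0.009 m and y of short_a_mid in the frame of base_short_mid between -0.009 and 0.009 m and angle between the x axis of each of short_a_mid, short_b_mid, short_c_mid and the x axis of base_short_mid, either way round below 0.12 rad and (z of short_a_mid in the frame of base_short_mid between 0.042 and 0.048 m or z of short_a_mid in the frame of base_short_mid between 0.087 and 0.093 m or z of short_a_mid in the frame of base_short_mid between 0.132 and 0.138 m) and x of short_b_mid in the frame of base_short_mid between -0.009 and 0.009 m and y of short_b_mid in the frame of base_short_mid between -0.009 and 0.009 m and (z of short_b_mid in the frame of base_short_mid between 0.042 and 0.048 m or z of short_b_mid in the frame of base_short_mid between 0.087 and 0.093 m or z of short_b_mid in the frame of base_short_mid between 0.132 and 0.138 m) and x of short_c_mid in the frame of base_short_mid between -0.009 and 0.009 m and y of short_c_mid in the frame of base_short_mid between -0.009 and 0.009 m and (z of short_c_mid in the frame of base_short_mid between 0.042 and 0.048 m or z of short_c_mid in the frame of base_short_mid between 0.087 and 0.093 m or z of short_c_mid in the frame of base_short_mid between 0.132 and 0.138 m) and x of base_short_mid in the frame of tray between -0.085 and 0.085 m and y of base_short_mid in the frame of tray between -0.11 and 0.11 m); the robot touches nothing.
It fails at once if the tomato is shifted by more than 50 mm (distance of tomato_a from where it was at the start of the episode above 0.05 m).
It fails at once if the tomato is shifted by more than 50 mm (distance of tomato_b from where it was at the start of the episode above 0.05 m).
It fails at once if the shaker is shifted by more than 50 mm (distance of shaker from where it was at the start of the episode above 0.05 m).
It fails at once if the bowl is shifted by more than 50 mm (distance of bowl from where it was at the start of the episode above 0.05 m).
It fails at once if the scourer is shifted by more than 50 mm (distance of scourer from where it was at the start of the episode above 0.05 m).
Of long_a, long_b, short_a, short_b, long_c, short_c only 5 to 6 are there at a start; the rules pass over those that are not, and their reading is None.
At some moment in a run one of long_a, long_b, short_a, short_b, scraper, tongs may be knocked a few centimetres aside while the robot is not near it.
Once in a run the grip may slacken for a moment while it holds something.
It also fails if it takes over 210 s, if anything falls off the work surface, if the arm or the gripper's body presses on something with over 40 N, if the wrist force passes 120 N, or if a joint passes its speed limit or range.

### The arm

A 7-joint arm with a two-finger parallel gripper is mounted at the origin on the work surface. World frame = base frame: x ahead of the robot, y to its left, z up, the work surface at z = 0. Lengths are in m, angles in degrees, forces in N, time in s.
With the tool pointing down it reaches from about 0.4 to 0.85 m from the base axis. Payload 4.5 kg.
Tool frame: the origin (TCP) lies midway between the tips of the shut fingers; the grasp point (between the pads) lies 19 mm behind it; z points along the fingers, y is the line along which they close (so a half turn about z gives the same grasp; the last joint's range is limited). The gripper opens to 88 mm and grips with 3 to 60 N. Pads are 18 mm wide; open, the fingers measure 123 mm over their backs; the gripper's body (75 mm by 187 mm) begins 45 mm behind the grasp point.
Start: joints at [68.4, 39.483, -11.15, 89.685, 9.013, 51.709, -12.324], TCP at [0.25, -0.573, 0.239] pointing down, gripper open.
Joint ranges: [-172.22, 172.22], [-26.19, 119.32], [-84.43, 86.54], [7.71, 146.69], [-57.33, 237.33], [2.42, 119.75], [-152.13, 152.13]. Speed limits (degrees/s): [147.25, 147.25, 180, 180, 180, 180, 180].

### API

Orientations are given as [roll, pitch, yaw] about the fixed x, y, z axes, in that order (R = Rz(yaw) Ry(pitch) Rx(roll)).
In Python, from station import sensors, grab_frame, ticket gives the robot as it stands.
- The arm moves only by the tool move_arm, never from a script. Its argument "steps" is a list of rows, each an object with "xyz": the shift along the tool's x, y, z each as a share of 0.12 m, from -1 to 1, a list of three; "roll": the turn about the tool's z as a share of 2 pi rad, from -1 to 1; "jaw": the opening, from -1 (shut) to 1 (fully open). In form: [{"xyz": [x, y, z], "roll": roll, "jaw": jaw}, ...]. A call has 1 to 12 rows; each row is the pose to reach, as a shift and turn from the pose commanded when the call began, along the tool's axes at that moment, turning the shorter way round; what a row does not reach only later rows make up. A row lasts 1/12 s, in which the tool goes at most 41.7 mm and 7.16 degrees, less where a joint would pass 70% of its speed; a pose out of reach is approached as far as the arm can. A call with a number of a shift or a turn outside -1 to 1 is refused whole. A call with a gripper value outside its range is refused whole. The fingers move at their own pace and stop on an object; the grip force is fixed at half the most. Time passes only in rows, so rows that repeat a pose let the fingers close. It gives the time, the measured TCP pose, the force, the opening and the grip force at its end, in the units of the state.
- sensors.get_obs(): the state, without advancing time (a new reading comes with each control period).
- grab_frame(name): name is "side" or "top"; returns a dict with "frame" (384x512x3 uint8, red, green, blue), "z_map" (384x512 float32, m along the optical axis (not along the pixel's ray), 0 where there is no reading), "camera_matrix" (3x3 intrinsics, pixels), "world_from_camera" (4x4, takes a point from camera to world coordinates). Camera axes: x right, y up, looking along -z (the intrinsics and any distortion apply to the point x, -y, -z); pixel columns grow to the right and rows downward; lengths in m; the calibration is good to about 2 mm. A picture is of the moment at which its call begins.
- ticket.finish_job(): hands the job in; it is judged then, once.
The state is a dict: "time_s": time; "q": joint angles; "joint_velocities": joint speeds; "tau": joint torques, N m; "tool_pos": TCP position; "tcp_rot": TCP orientation; "force": force on the tool from outside, world axes, zero at the start; "ft_torque": the same for the moment, N m; "finger_gap": opening from 0.0 (shut) to 1.0 (fully open); "finger_force": force on a finger pad.
Only numpy, scipy, OpenCV 4.12 (cv2) and the standard library are available. Lean on these libraries where they do the work, as an engineer would, in place of code of your own. Each camera call takes 0.05 s, during which the arm holds its last target. There are 200 camera calls.

## Working session

There is one attempt and no reset: what is moved stays moved. The work goes in short steps, Python scripts to look and compute and a tool call to move; the robot and the scene stay as the last step left them, time stands still between calls to the robot, and variables do not carry over. Pictures are saved under pics/ and viewed, at most 14 in all, crops included, and the job is handed in when it is done.

Besides the shell and the picture viewer there is one more tool, called after "Request:" by a JSON object that holds its "op" and its "data". move_arm: Moves the arm, as the interface text tells. Shift numbers are shares of 0.12 m and turn numbers shares of 2 pi rad, none past 1 either way. Its arguments: {"type":"object","properties":{"steps":{"type":"array","items":{"type":"object","properties":{"xyz":{"type":"array","items":{"type":"number"}},"roll":{"type":"number"},"jaw":{"type":"number"}}}}},"required":["steps"]}

```bash
mkdir -p pics; ls; cat > h.py <<'E'
import numpy as np, cv2
from station import sensors, grab_frame, ticket
def cloud(n):
    f=grab_frame(n);K=f["camera_matrix"];z=f["z_map"];h,w=z.shape
    u,v=np.meshgrid(np.arange(w),np.arange(h))
    P=np.stack([(u-K[0,2])/K[0,0]*z,-(v-K[1,2])/K[1,1]*z,-z],-1)
    T=f["world_from_camera"];W=P@T[:3,:3].T+T[:3,3];W[z==0]=np.nan
    return f["frame"],W
E
python3 - <<'E'
from h import *
print(sensors.get_obs())
for n in("top","side"):
    f,W=cloud(n);np.save(n+".npy",W)
    cv2.imwrite(f"pics/{n}0.png",cv2.resize(f[...,::-1],(800,600)))
E
```

```text
pics
{'time_s': 0.0, 'q': array([ 68.40071477,  39.53003496, -11.14374066,  89.74448699,
         9.01314052,  51.70864451, -12.32311559]), 'joint_velocities': array([-0.04645771,  0.06807564, -0.11591244, -0.03145779,  0.09167644,
       -0.07440128,  0.0436231 ]), 'tau': array([-6.37771045e-04, -5.27567339e+01, -1.26702189e+00, -1.53426164e+01,
       -5.26680239e-02,  6.67949935e-03,  1.77670208e-04]), 'tool_pos': array([ 0.24927277, -0.57246258,  0.23794562]), 'tcp_rot': array([-1.79899033e+02,  8.65905793e-03,  2.35413594e+01]), 'force': array([-0.97167766, -0.44986283,  0.21119109]), 'ft_torque': array([ 0.02491442, -0.00292383,  0.04463294]), 'finger_force': 0.0, 'finger_gap': 0.9964371925730728}
```

View pics/top0.png

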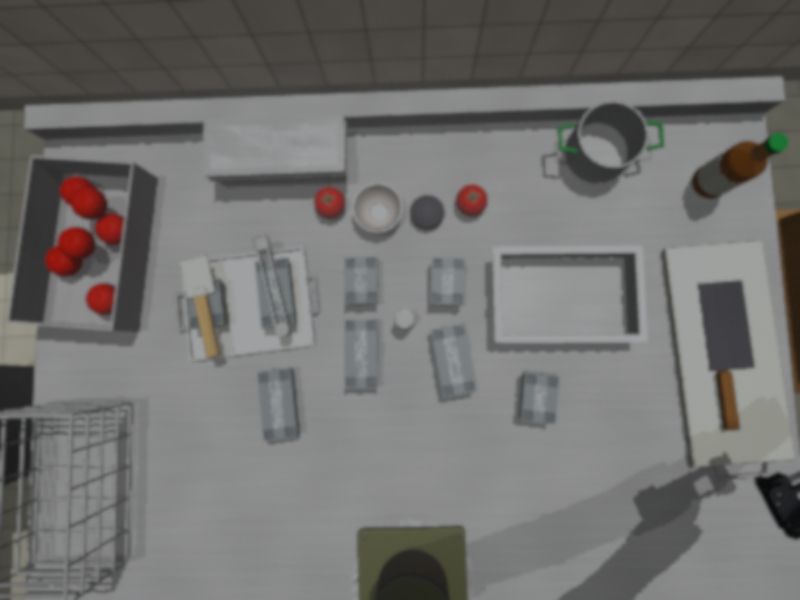

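View pics/side0.png

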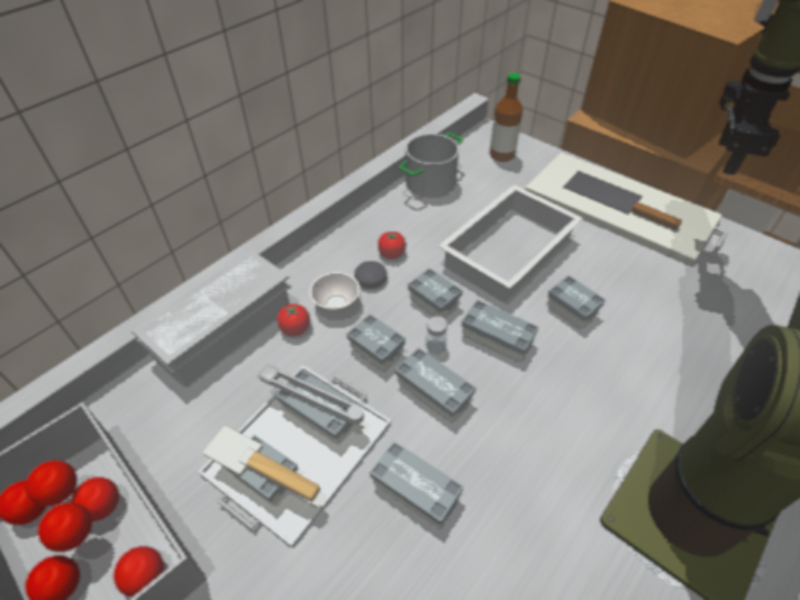

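The two pictures show all six tubs. In the top view, the long ones are at about (361,355), (453,362) and (279,405), and the short ones at (362,282), (447,282) and (539,398). The scraper lies on the short base at (205,310) and the tongs on the long base at (272,290). The pan is at (570,297).

```bash
cat >> h.py <<'E'
def rect(P2,scale=1e4):
    (c,s,a)=cv2.minAreaRect((P2*scale).astype(np.float32));c=np.array(c)/scale;s=np.array(s)/scale
    if s[0]<s[1]: s=s[::-1];a+=90
    return c.round(4),s.round(4),round((a+90)%180-90,1)
def blob(W,uv,lo,hi):
    "connected region of heights lo..hi containing 800x600 pixel uv; returns points"
    m=np.nan_to_num((W[...,2]>lo)&(W[...,2]<hi)).astype(np.uint8)
    n,L=cv2.connectedComponents(m,connectivity=4);u,v=int(uv[0]*.64),int(uv[1]*.64)
    win=L[v-4:v+5,u-4:u+5];l=np.bincount(win[win>0]).argmax() if (win>0).any() else 0
    return W[L==l] if l else np.zeros((1,3))
E
python3 - <<'E'
from h import *
W=np.load("top.npy")
S=dict(L1=(361,355),L2=(453,362),L3=(279,405),S1=(362,282),S2=(447,282),S3=(539,398),shaker=(404,319),bowl=(360,210),ta=(330,202),tb=(472,200),sc=(427,212))
for k,uv in S.items():
    p=blob(W,uv,.03,.08);print(k,*rect(p[:,:2]),len(p),np.percentile(p[:,2],[5,50,95]).round(4))
for k,uv in dict(scr=(207,330),scrblade=(197,275),tongs=(278,310),tongstip=(265,245)).items():
    p=blob(W,uv,.057,.09);print(k,*rect(p[:,:2]),len(p),np.percentile(p[:,2],[5,50,95]).round(4))
for k,uv in dict(pan=(637,300),panfloor=(560,300),table=(230,500)).items():
    p=blob(W,uv,*((-.02,.02) if k!='pan' else (.045,.075)));print(k,*rect(p[:,:2]),len(p),np.percentile(p[:,2],[5,50,95]).round(4))
for uv in [(240,300),(210,290),(276,290),(205,310),(207,340),(262,285),(284,325),(262,240),(197,270)]:
    print(uv,W[int(uv[1]*.64),int(uv[0]*.64)].round(4))
# base tops
for k,uv in dict(bl=(288,290),bs=(218,300)).items():
    p=blob(W,uv,.03,.1);print(k,*rect(p[:,:2]),len(p))
# heights image
z=W[130:240,105:215,2]
c=cv2.applyColorMap((np.clip(np.nan_to_num(z)/.09,0,1)*255).astype(np.uint8),cv2.COLORMAP_JET)
f=grab_frame("top")["frame"][130:240,105:215,::-1]
cv2.imwrite("pics/tray.png",cv2.resize(np.hstack([f,c]),(800,400),interpolation=cv2.INTER_CUBIC))
E
```

```text
L1 [0.4348 0.0873] [0.1272 0.0635] -1.3 964 [0.0452 0.0498 0.0534]
L2 [ 0.4181 -0.0869] [0.1304 0.0638] 8.3 972 [0.0448 0.0495 0.053 ]
L3 [0.3448 0.2485] [0.1308 0.0657] 5.2 1018 [0.0435 0.0498 0.0535]
S1 [0.5763 0.085 ] [0.0903 0.0635] -0.5 653 [0.0435 0.0496 0.0532]
S2 [ 0.5687 -0.0808] [0.0907 0.0631] -2.2 656 [0.0436 0.0495 0.053 ]
S3 [ 0.3437 -0.2462] [0.0903 0.0653] -8.1 729 [0.0428 0.049  0.0528]
shaker [0.4979 0.0038] [0.0362 0.0349] 87.1 136 [0.0423 0.0699 0.0737]
bowl [0.7195 0.0502] [0.0975 0.0974] 73.7 272 [0.031  0.0419 0.0478]
ta [0.7344 0.1448] [0.0593 0.0582] 86.8 308 [0.0341 0.0475 0.0546]
tb [ 0.7309 -0.1365] [0.0587 0.058 ] 88.5 318 [0.0344 0.0467 0.0535]
sc [ 0.7134 -0.0488] [0.0454 0.0437] 4.2 147 [0.0305 0.0324 0.0351]
scr [0.5323 0.3844] [0.1941 0.0568] 13.6 816 [0.0598 0.0653 0.0747]
scrblade [0.5323 0.3844] [0.1941 0.0568] 13.6 816 [0.0598 0.0653 0.0747]
tongs [0.5682 0.2539] [0.1982 0.0353] 12.6 417 [0.0587 0.0713 0.0751]
tongstip [0.5682 0.2539] [0.1982 0.0353] 12.6 417 [0.0587 0.0713 0.0751]
pan [ 0.5373 -0.3083] [0.2839 0.1815] 89.2 1589 [0.0528 0.0618 0.065 ]
panfloor [ 0.5378 -0.3135] [0.2472 0.1534] 88.7 4052 [-0.0003  0.003   0.0071]
table [0.431  0.0031] [1.5021 0.9461] 89.9 100073 [-0.0031  0.0005  0.0066]
(240, 300) [0.5485 0.3342 0.0032]
(210, 290) [0.5656 0.3728 0.0615]
(276, 290) [0.5627 0.2484 0.0535]
(205, 310) [0.5258 0.3766 0.0741]
(207, 340) [0.47   0.3728 0.0747]
(262, 285) [0.5724 0.2752 0.0551]
(284, 325) [0.4924 0.2297 0.0698]
(262, 240) [0.6574 0.2704 0.0723]
(197, 270) [0.6054 0.3969 0.0629]
bl [0.5684 0.253 ] [0.1967 0.0659] 6.0 1154
bs [0.5327 0.3851] [0.1948 0.0685] 9.3 1160
```

View pics/tray.png

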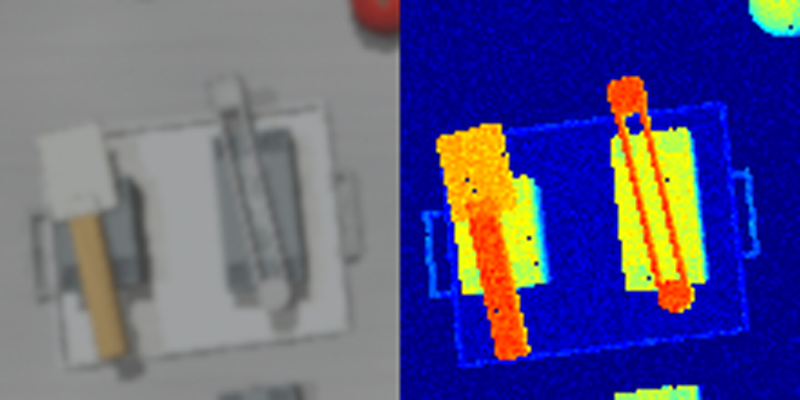

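The crop shows the scraper blade toward +x and the handle running toward the robot, with the tongs across the long base. The measured heights of 0.0745 and 0.072 m match a lid at 0.054 m plus 18 mm. Next I write a move planner.

```bash
cat >> h.py <<'E'
import math
def plan(start,*wps):
    "start,wps: (x,y,z,yaw deg) tool down. Prints per call: shares xyz, roll, rows needed"
    s=np.array(start,float)
    for w in wps:
        w=np.array(w,float)
        while True:
            c,n=math.cos(math.radians(s[3])),math.sin(math.radians(s[3]))
            R=np.array([[c,n,0],[n,-c,0],[0,0,-1]])   # columns = tool axes in world
            d=w-s;t=R.T@d[:3]/.12
            k=max(1,np.abs(t).max()/.99,abs(d[3])/84)
            k=math.ceil(k-1e-9)
            t=(t/k).round(3);r=round(-d[3]/k/360,4)
            rows=math.ceil(max(np.linalg.norm(t)*120/41.7,abs(r)*360/7.16))
            print(t.tolist(),r,"rows",rows,"" if k>1 else "<- at "+str(w.round(4).tolist()))
            s=s+np.r_[R@t*.12,-r*360]
            if k==1:break
    print("cmd",s.round(4).tolist())
    return s
E
python3 - <<'E'
from h import *
W=np.load("top.npy")
p=blob(W,(207,330),.057,.09);h=p[p[:,2]>.0705];print(rect(h[:,:2]),len(h))
p=blob(W,(278,310),.057,.09);print(rect(p[:,:2]))
v=np.linalg.svd(p[:,:2]-p[:,:2].mean(0),full_matrices=False)[2][0];print(p[:,:2].mean(0),np.degrees(math.atan(v[1]/v[0])))
plan((.25,-.573,.239,23.54),(.48,-.35,.24,70),(.5,.1,.24,150),(.512,.378,.24,193.0),(.512,.378,.14,193))
E
```

```text
(array([0.5013, 0.3783]), array([0.1288, 0.0234]), 12.8) 259
(array([0.5682, 0.2539]), array([0.1982, 0.0353]), 12.6)
[0.57016727 0.25257852] 13.46482456577391
[0.833, -0.313, -0.003] -0.043 rows 3 
[0.886, -0.079, -0.003] -0.043 rows 3 
[0.876, 0.161, -0.002] -0.0431 rows 3 <- at [0.48, -0.35, 0.24, 70.0]
[0.895, -0.281, -0.0] -0.0555 rows 3 
[0.938, 0.041, -0.0] -0.0556 rows 3 
[0.866, 0.36, -0.0] -0.0555 rows 3 
[0.692, 0.634, -0.0] -0.0556 rows 3 <- at [0.5, 0.1, 0.24, 150.0]
[0.357, 0.686, -0.0] -0.0398 rows 3 
[0.176, 0.752, -0.0] -0.0398 rows 3 
[-0.015, 0.773, -0.0] -0.0398 rows 3 <- at [0.512, 0.378, 0.24, 193.0]
[-0.0, 0.0, 0.833] -0.0 rows 3 <- at [0.512, 0.378, 0.14, 193.0]
cmd [0.512, 0.378, 0.14, 192.992]
```

Request:
{"op": "move_arm", "data": {"steps": [{"xyz": [0.833, -0.313, -0.003], "roll": -0.043, "jaw": 1}, {"xyz": [0.833, -0.313, -0.003], "roll": -0.043, "jaw": 1}, {"xyz": [0.833, -0.313, -0.003], "roll": -0.043, "jaw": 1}, {"xyz": [0.833, -0.313, -0.003], "roll": -0.043, "jaw": 1}]}}

```text
time_s: 0.48
tool_pos: [0.3326, -0.4929, 0.2392]
tcp_rot: [-180.0, -0.3, 39.7]
force: [0.4, 0.8, -0.0]
finger_gap: 0.999
finger_force: 0.0
```

Request:
{"op": "move_arm", "data": {"steps": [{"xyz": [0.886, -0.079, -0.003], "roll": -0.043, "jaw": 1}, {"xyz": [0.886, -0.079, -0.003], "roll": -0.043, "jaw": 1}, {"xyz": [0.886, -0.079, -0.003], "roll": -0.043, "jaw": 1}, {"xyz": [0.886, -0.079, -0.003], "roll": -0.043, "jaw": 1}]}}

```text
time_s: 0.82
tool_pos: [0.4084, -0.4187, 0.2397]
tcp_rot: [179.9, -0.3, 55.1]
force: [0.6, 0.5, 0.3]
finger_gap: 1.005
finger_force: 0.0
```

Request:
{"op": "move_arm", "data": {"steps": [{"xyz": [0.876, 0.161, -0.002], "roll": -0.0431, "jaw": 1}, {"xyz": [0.876, 0.161, -0.002], "roll": -0.0431, "jaw": 1}, {"xyz": [0.876, 0.161, -0.002], "roll": -0.0431, "jaw": 1}, {"xyz": [0.876, 0.161, -0.002], "roll": -0.0431, "jaw": 1}, {"xyz": [0.876, 0.161, -0.002], "roll": -0.0431, "jaw": 1}]}}

```text
time_s: 1.23
tool_pos: [0.4801, -0.3494, 0.2394]
tcp_rot: [-180.0, 0.0, 70.1]
force: [-0.2, -1.1, -1.0]
finger_gap: 0.999
finger_force: 0.0
```

Request:
{"op": "move_arm", "data": {"steps": [{"xyz": [0.895, -0.281, 0], "roll": -0.0555, "jaw": 1}, {"xyz": [0.895, -0.281, 0], "roll": -0.0555, "jaw": 1}, {"xyz": [0.895, -0.281, 0], "roll": -0.0555, "jaw": 1}, {"xyz": [0.895, -0.281, 0], "roll": -0.0555, "jaw": 1}]}}

```text
time_s: 1.57
tool_pos: [0.4842, -0.2322, 0.24]
tcp_rot: [-180.0, -0.2, 90.6]
force: [0.2, 0.9, 1.0]
finger_gap: 0.999
finger_force: 0.0
```

Request:
{"op": "move_arm", "data": {"steps": [{"xyz": [0.938, 0.041, 0], "roll": -0.0556, "jaw": 1}, {"xyz": [0.938, 0.041, 0], "roll": -0.0556, "jaw": 1}, {"xyz": [0.938, 0.041, 0], "roll": -0.0556, "jaw": 1}, {"xyz": [0.938, 0.041, 0], "roll": -0.0556, "jaw": 1}]}}

```text
time_s: 1.9
tool_pos: [0.4897, -0.1204, 0.2402]
tcp_rot: [179.9, -0.1, 110.5]
force: [0.2, 1.3, 0.7]
finger_gap: 1.003
finger_force: 0.0
```

Request:
{"op": "move_arm", "data": {"steps": [{"xyz": [0.866, 0.36, 0], "roll": -0.0555, "jaw": 1}, {"xyz": [0.866, 0.36, 0], "roll": -0.0555, "jaw": 1}, {"xyz": [0.866, 0.36, 0], "roll": -0.0555, "jaw": 1}, {"xyz": [0.866, 0.36, 0], "roll": -0.0555, "jaw": 1}]}}

```text
time_s: 2.23
tool_pos: [0.4953, -0.0081, 0.2402]
tcp_rot: [179.8, -0.1, 130.4]
force: [0.2, 0.1, 0.9]
finger_gap: 1.0
finger_force: 0.0
```

Request:
{"op": "move_arm", "data": {"steps": [{"xyz": [0.692, 0.634, 0], "roll": -0.0556, "jaw": 1}, {"xyz": [0.692, 0.634, 0], "roll": -0.0556, "jaw": 1}, {"xyz": [0.692, 0.634, 0], "roll": -0.0556, "jaw": 1}, {"xyz": [0.692, 0.634, 0], "roll": -0.0556, "jaw": 1}, {"xyz": [0.692, 0.634, 0], "roll": -0.0556, "jaw": 1}]}}

```text
time_s: 2.65
tool_pos: [0.5002, 0.0986, 0.2393]
tcp_rot: [-179.9, 0.0, 149.8]
force: [0.6, -1.0, -0.0]
finger_gap: 1.002
finger_force: 0.0
```

Request:
{"op": "move_arm", "data": {"steps": [{"xyz": [0.357, 0.686, 0], "roll": -0.0398, "jaw": 1}, {"xyz": [0.357, 0.686, 0], "roll": -0.0398, "jaw": 1}, {"xyz": [0.357, 0.686, 0], "roll": -0.0398, "jaw": 1}, {"xyz": [0.357, 0.686, 0], "roll": -0.0398, "jaw": 1}]}}

```text
time_s: 2.98
tool_pos: [0.5043, 0.1933, 0.2395]
tcp_rot: [179.9, -0.0, 164.2]
force: [-0.4, -0.7, 0.5]
finger_gap: 0.999
finger_force: 0.0
```

Request:
{"op": "move_arm", "data": {"steps": [{"xyz": [0.176, 0.752, 0], "roll": -0.0398, "jaw": 1}, {"xyz": [0.176, 0.752, 0], "roll": -0.0398, "jaw": 1}, {"xyz": [0.176, 0.752, 0], "roll": -0.0398, "jaw": 1}, {"xyz": [0.176, 0.752, 0], "roll": -0.0398, "jaw": 1}]}}

```text
time_s: 3.32
tool_pos: [0.5082, 0.2855, 0.2393]
tcp_rot: [180.0, -0.0, 178.5]
force: [-0.5, -0.5, -0.2]
finger_gap: 1.0
finger_force: 0.0
```

Request:
{"op": "move_arm", "data": {"steps": [{"xyz": [-0.015, 0.773, 0], "roll": -0.0398, "jaw": 1}, {"xyz": [-0.015, 0.773, 0], "roll": -0.0398, "jaw": 1}, {"xyz": [-0.015, 0.773, 0], "roll": -0.0398, "jaw": 1}, {"xyz": [-0.015, 0.773, 0], "roll": -0.0398, "jaw": 1}, {"xyz": [-0.015, 0.773, 0], "roll": -0.0398, "jaw": 1}]}}

```text
time_s: 3.73
tool_pos: [0.513, 0.3744, 0.2388]
tcp_rot: [-179.8, -0.0, -167.3]
force: [-0.3, -0.6, -0.6]
finger_gap: 0.998
finger_force: 0.0
```

Request:
{"op": "move_arm", "data": {"steps": [{"xyz": [-0.022, 0.02, 0.833], "roll": 0, "jaw": 1}, {"xyz": [-0.022, 0.02, 0.833], "roll": 0, "jaw": 1}, {"xyz": [-0.022, 0.02, 0.833], "roll": 0, "jaw": 1}, {"xyz": [-0.022, 0.02, 0.833], "roll": 0, "jaw": 1}, {"xyz": [-0.022, 0.02, 0.833], "roll": 0, "jaw": 1}]}}

```text
time_s: 4.15
tool_pos: [0.5148, 0.3774, 0.1392]
tcp_rot: [-179.8, -0.1, -167.2]
force: [-0.5, -0.6, 1.1]
finger_gap: 1.002
finger_force: 0.0
```

Request:
{"op": "move_arm", "data": {"steps": [{"xyz": [0, 0.02, 0.5], "roll": 0, "jaw": 1}, {"xyz": [0, 0.02, 0.5], "roll": 0, "jaw": 1}, {"xyz": [0, 0.02, 0.675], "roll": 0, "jaw": 1}, {"xyz": [0, 0.02, 0.675], "roll": 0, "jaw": 1}, {"xyz": [0, 0.02, 0.675], "roll": 0, "jaw": 1}]}}

```text
time_s: 4.57
tool_pos: [0.5141, 0.3826, 0.0601]
tcp_rot: [-180.0, 0.1, -167.1]
force: [-0.5, -0.1, 0.9]
finger_gap: 0.997
finger_force: 0.0
```

```bash
python3 - <<'E'
from h import *
o=sensors.get_obs();print(o["tool_pos"],o["tcp_rot"],o["q"])
f,W=cloud("side");cv2.imwrite("pics/s1.png",cv2.resize(f[200:350,100:300,::-1],(800,600)))
E
```

```text
[0.51414708 0.38260625 0.06012924] [-1.79990147e+02  6.96042058e-02 -1.67114765e+02] [-18.64834265  60.17344832 -43.40927458  92.61278539  51.95119473
  49.2747914   19.26568337]
```

View pics/s1.png

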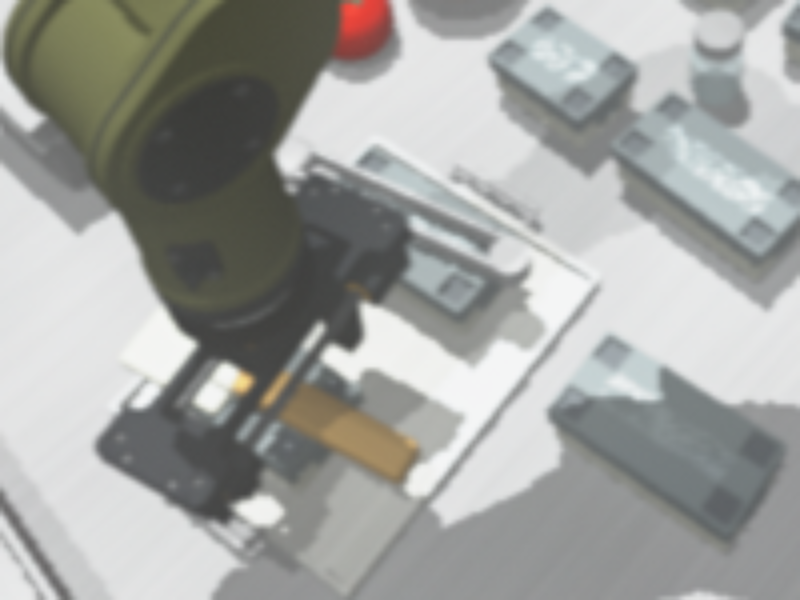

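The gripper straddles the handle, which runs out at about (350,430). I grip and lift.

Request:
{"op": "move_arm", "data": {"steps": [{"xyz": [0, 0, 0.017], "roll": 0, "jaw": 1}, {"xyz": [0, 0, 0.017], "roll": 0, "jaw": -1}, {"xyz": [0, 0, 0.017], "roll": 0, "jaw": -1}, {"xyz": [0, 0, 0.017], "roll": 0, "jaw": -1}, {"xyz": [0, 0, 0.017], "roll": 0, "jaw": -1}, {"xyz": [0, 0, 0.017], "roll": 0, "jaw": -1}, {"xyz": [0, 0, 0.017], "roll": 0, "jaw": -1}, {"xyz": [0, 0, 0.017], "roll": 0, "jaw": -1}]}}

```text
time_s: 5.28
tool_pos: [0.5131, 0.3832, 0.0566]
tcp_rot: [-180.0, -0.0, -167.0]
force: [0.2, -0.2, -0.4]
finger_gap: 0.49
finger_force: 0.0
```

Request:
{"op": "move_arm", "data": {"steps": [{"xyz": [0, 0, -0.2], "roll": 0, "jaw": -1}, {"xyz": [0, 0, -0.5], "roll": 0, "jaw": -1}, {"xyz": [0, 0, -0.99], "roll": 0, "jaw": -1}, {"xyz": [0, 0, -0.99], "roll": 0, "jaw": -1}, {"xyz": [0, 0, -0.99], "roll": 0, "jaw": -1}]}}

```text
time_s: 5.7
tool_pos: [0.5144, 0.386, 0.1806]
tcp_rot: [179.7, 0.4, -167.0]
force: [0.1, 1.2, -0.7]
finger_gap: 0.117
finger_force: 0.0
```

```bash
python3 - <<'E'
from h import *
o=sensors.get_obs();print(o["tool_pos"],o["tcp_rot"][2],o["finger_gap"],o["finger_force"])
p=o["tool_pos"]
# to pan: scraper at pan x +0.036, yaw 90
plan((*p[:2],p[2],o["tcp_rot"][2]%360),(.5,.1,.2,150),(.573,-.308,.2,90),(.573,-.308,.10,90))
E
```

```text
[0.51443892 0.3860107  0.18063509] -167.02171210571566 0.11682285152116217 0.0
[0.218, -0.765, -0.054] 0.0398 rows 3 
[0.021, -0.795, -0.054] 0.0398 rows 3 
[-0.176, -0.776, -0.053] 0.0398 rows 3 <- at [0.5, 0.1, 0.2, 150.0]
[-0.742, -0.88, -0.0] 0.0556 rows 4 
[-0.666, -0.382, -0.0] 0.037 rows 3 
[-0.736, -0.218, -0.0] 0.037 rows 3 
[-0.766, -0.042, -0.0] 0.0371 rows 3 <- at [0.573, -0.308, 0.2, 90.0]
[-0.001, -0.0, 0.833] -0.0 rows 3 <- at [0.573, -0.308, 0.1, 90.0]
cmd [0.573, -0.3081, 0.1, 89.9823]
```

The fingers need over a second to shut, so I lifted too early. I open, go back down and close for longer.

Request:
{"op": "move_arm", "data": {"steps": [{"xyz": [0, -0.02, 0], "roll": 0, "jaw": 0}, {"xyz": [0, -0.02, 0], "roll": 0, "jaw": 0}, {"xyz": [0, -0.02, 0], "roll": 0, "jaw": 0}, {"xyz": [0, -0.02, 0], "roll": 0, "jaw": 0}, {"xyz": [0, -0.02, 0], "roll": 0, "jaw": 0}, {"xyz": [0, -0.02, 0], "roll": 0, "jaw": 0}, {"xyz": [0, -0.02, 0], "roll": 0, "jaw": 0}, {"xyz": [0, -0.02, 0], "roll": 0, "jaw": 0}, {"xyz": [0, -0.02, 0], "roll": 0, "jaw": 0}, {"xyz": [0, -0.02, 0], "roll": 0, "jaw": 0}]}}

```text
time_s: 6.53
tool_pos: [0.5136, 0.3809, 0.1755]
tcp_rot: [-180.0, 0.0, -167.0]
force: [0.2, 0.4, -0.2]
finger_gap: 0.502
finger_force: 0.0
```

```bash
python3 - <<'E'
from h import *
o=sensors.get_obs();print(o["tool_pos"],o["tcp_rot"][2],o["finger_gap"],o["finger_force"])
f,W=cloud("side")
for uv in [(310,475)]: print(W[int(uv[1]*.64),int(uv[0]*.64)])
m=(W[...,2]>.068)&(W[...,2]<.08)&(W[...,0]>.42)&(W[...,0]<.53)&(W[...,1]>.34)&(W[...,1]<.42)
h=W[m];print(len(h),rect(h[:,:2]))
E
```

```text
[0.51364618 0.38091686 0.17545921] -167.00886282392503 0.5015464591753862 0.0
[0.48937673 0.33368107 0.00107744]
317 (array([0.4834, 0.3707]), array([0.097 , 0.0227]), 12.7)
```

Request:
{"op": "move_arm", "data": {"steps": [{"xyz": [0, 0, 0.5], "jaw": 0, "roll": 0}, {"xyz": [0, 0, 0.8], "jaw": 0, "roll": 0}, {"xyz": [0, 0, 0.98], "jaw": 0, "roll": 0}, {"xyz": [0, 0, 0.98], "jaw": 0, "roll": 0}, {"xyz": [0, 0, 0.98], "jaw": -1, "roll": 0}, {"xyz": [0, 0, 0.98], "jaw": -1, "roll": 0}, {"xyz": [0, 0, 0.98], "jaw": -1, "roll": 0}, {"xyz": [0, 0, 0.98], "jaw": -1, "roll": 0}, {"xyz": [0, 0, 0.98], "jaw": -1, "roll": 0}, {"xyz": [0, 0, 0.98], "jaw": -1, "roll": 0}, {"xyz": [0, 0, 0.98], "jaw": -1, "roll": 0}, {"xyz": [0, 0, 0.98], "jaw": -1, "roll": 0}]}}

```text
time_s: 7.58
tool_pos: [0.5138, 0.3809, 0.0581]
tcp_rot: [-180.0, 0.0, -167.0]
force: [0.3, -0.1, 1.8]
finger_gap: 0.27
finger_force: 29.9
```

Request:
{"op": "move_arm", "data": {"steps": [{"xyz": [0, 0, 0], "jaw": -1, "roll": 0}, {"xyz": [0, 0, 0], "jaw": -1, "roll": 0}, {"xyz": [0, 0, 0], "jaw": -1, "roll": 0}, {"xyz": [0, 0, 0], "jaw": -1, "roll": 0}]}}

```text
time_s: 7.92
tool_pos: [0.5138, 0.3809, 0.0581]
tcp_rot: [-180.0, 0.0, -167.0]
force: [-0.0, -0.3, 3.7]
finger_gap: 0.269
finger_force: 29.9
```

Request:
{"op": "move_arm", "data": {"steps": [{"xyz": [0, 0, -0.2], "roll": 0, "jaw": -1}, {"xyz": [0, 0, -0.5], "roll": 0, "jaw": -1}, {"xyz": [0, 0, -0.99], "roll": 0, "jaw": -1}, {"xyz": [0, 0, -0.99], "roll": 0, "jaw": -1}, {"xyz": [0, 0, -0.99], "roll": 0, "jaw": -1}]}}

```text
time_s: 8.33
tool_pos: [0.5149, 0.3836, 0.1814]
tcp_rot: [179.7, 0.4, -167.0]
force: [-0.0, 0.5, -1.6]
finger_gap: 0.274
finger_force: 29.9
```

Request:
{"op": "move_arm", "data": {"steps": [{"xyz": [0.218, -0.765, -0.054], "roll": 0.0398, "jaw": -1}, {"xyz": [0.218, -0.765, -0.054], "roll": 0.0398, "jaw": -1}, {"xyz": [0.218, -0.765, -0.054], "roll": 0.0398, "jaw": -1}, {"xyz": [0.218, -0.765, -0.054], "roll": 0.0398, "jaw": -1}]}}

```text
time_s: 8.67
tool_pos: [0.5093, 0.2791, 0.1813]
tcp_rot: [-179.6, -0.1, 178.4]
force: [0.4, -0.4, -0.3]
finger_gap: 0.267
finger_force: 29.9
```

Request:
{"op": "move_arm", "data": {"steps": [{"xyz": [0.021, -0.795, -0.054], "roll": 0.0398, "jaw": -1}, {"xyz": [0.021, -0.795, -0.054], "roll": 0.0398, "jaw": -1}, {"xyz": [0.021, -0.795, -0.054], "roll": 0.0398, "jaw": -1}, {"xyz": [0.021, -0.795, -0.054], "roll": 0.0398, "jaw": -1}]}}

```text
time_s: 9.0
tool_pos: [0.504, 0.1856, 0.1884]
tcp_rot: [-179.7, -0.0, 164.1]
force: [0.3, 0.5, -1.5]
finger_gap: 0.272
finger_force: 29.9
```

Request:
{"op": "move_arm", "data": {"steps": [{"xyz": [-0.176, -0.776, -0.053], "roll": 0.0398, "jaw": -1}, {"xyz": [-0.176, -0.776, -0.053], "roll": 0.0398, "jaw": -1}, {"xyz": [-0.176, -0.776, -0.053], "roll": 0.0398, "jaw": -1}, {"xyz": [-0.176, -0.776, -0.053], "roll": 0.0398, "jaw": -1}]}}

```text
time_s: 9.33
tool_pos: [0.4992, 0.0918, 0.1951]
tcp_rot: [-179.8, -0.0, 149.8]
force: [0.7, 0.5, -1.7]
finger_gap: 0.266
finger_force: 29.9
```

Request:
{"op": "move_arm", "data": {"steps": [{"xyz": [-0.742, -0.88, 0], "roll": 0.0556, "jaw": -1}, {"xyz": [-0.742, -0.88, 0], "roll": 0.0556, "jaw": -1}, {"xyz": [-0.742, -0.88, 0], "roll": 0.0556, "jaw": -1}, {"xyz": [-0.742, -0.88, 0], "roll": 0.0556, "jaw": -1}, {"xyz": [-0.742, -0.88, 0], "roll": 0.0556, "jaw": -1}]}}

```text
time_s: 9.75
tool_pos: [0.525, -0.0435, 0.1951]
tcp_rot: [-180.0, 0.0, 129.8]
force: [-0.1, 1.0, -1.0]
finger_gap: 0.267
finger_force: 29.9
```

Request:
{"op": "move_arm", "data": {"steps": [{"xyz": [-0.666, -0.382, 0], "roll": 0.037, "jaw": -1}, {"xyz": [-0.666, -0.382, 0], "roll": 0.037, "jaw": -1}, {"xyz": [-0.666, -0.382, 0], "roll": 0.037, "jaw": -1}, {"xyz": [-0.666, -0.382, 0], "roll": 0.037, "jaw": -1}]}}

```text
time_s: 10.08
tool_pos: [0.5412, -0.1327, 0.1953]
tcp_rot: [180.0, 0.0, 116.6]
force: [-0.2, 0.7, -0.5]
finger_gap: 0.27
finger_force: 29.9
```

Request:
{"op": "move_arm", "data": {"steps": [{"xyz": [-0.736, -0.218, 0], "roll": 0.037, "jaw": -1}, {"xyz": [-0.736, -0.218, 0], "roll": 0.037, "jaw": -1}, {"xyz": [-0.736, -0.218, 0], "roll": 0.037, "jaw": -1}, {"xyz": [-0.736, -0.218, 0], "roll": 0.037, "jaw": -1}]}}

```text
time_s: 10.42
tool_pos: [0.5574, -0.2231, 0.1954]
tcp_rot: [179.9, 0.0, 103.3]
force: [-0.9, 0.5, -1.3]
finger_gap: 0.267
finger_force: 29.9
```

Request:
{"op": "move_arm", "data": {"steps": [{"xyz": [-0.766, -0.042, 0], "roll": 0.037, "jaw": -1}, {"xyz": [-0.766, -0.042, 0], "roll": 0.037, "jaw": -1}, {"xyz": [-0.766, -0.042, 0], "roll": 0.037, "jaw": -1}, {"xyz": [-0.766, -0.042, 0], "roll": 0.037, "jaw": -1}, {"xyz": [-0.766, -0.042, 0], "roll": 0.037, "jaw": -1}]}}

```text
time_s: 10.83
tool_pos: [0.5737, -0.309, 0.1956]
tcp_rot: [180.0, -0.2, 90.3]
force: [-1.0, 1.1, -0.4]
finger_gap: 0.268
finger_force: 29.9
```

Request:
{"op": "move_arm", "data": {"steps": [{"xyz": [0, 0, 0.5], "roll": 0, "jaw": -1}, {"xyz": [0, 0, 0.5], "roll": 0, "jaw": -1}, {"xyz": [0, 0, 0.833], "roll": 0, "jaw": -1}, {"xyz": [0, 0, 0.833], "roll": 0, "jaw": -1}, {"xyz": [0, 0, 0.833], "roll": 0, "jaw": -1}]}}

```text
time_s: 11.25
tool_pos: [0.5718, -0.3087, 0.0948]
tcp_rot: [-179.8, -0.2, 90.3]
force: [0.1, -0.4, -0.2]
finger_gap: 0.27
finger_force: 29.9
```

```bash
python3 - <<'E'
from h import *
f,W=cloud("side");cv2.imwrite("pics/s2.png",cv2.resize(f[100:250,250:450,::-1],(800,600)))
E
```

```text
(no output)
```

View pics/s2.png

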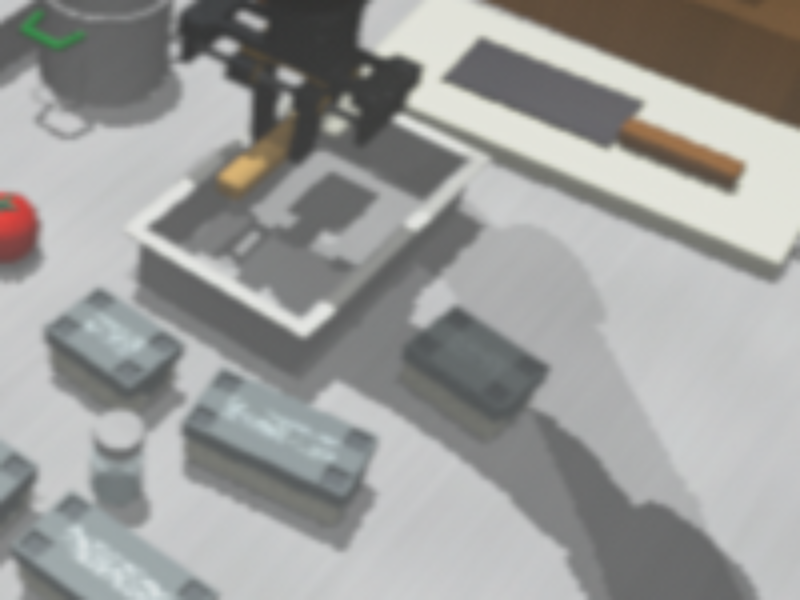

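The scraper hangs level over the pan, with the handle end at (235,180) and the blade toward the far wall. I centre it, lower it and release.

Request:
{"op": "move_arm", "data": {"steps": [{"xyz": [0.14, 0, 0.2], "roll": 0, "jaw": -1}, {"xyz": [0.14, 0, 0.4], "roll": 0, "jaw": -1}, {"xyz": [0.14, 0, 0.67], "roll": 0, "jaw": -1}, {"xyz": [0.14, 0, 0.67], "roll": 0, "jaw": -1}, {"xyz": [0.14, 0, 0.67], "roll": 0, "jaw": -0.2}, {"xyz": [0.14, 0, 0.67], "roll": 0, "jaw": -0.2}, {"xyz": [0.14, 0, 0.67], "roll": 0, "jaw": -0.2}, {"xyz": [0.14, 0, 0.67], "roll": 0, "jaw": -0.2}, {"xyz": [0.14, 0, 0.67], "roll": 0, "jaw": -0.2}]}}

```text
time_s: 12.05
tool_pos: [0.5734, -0.2968, 0.0174]
tcp_rot: [179.9, 0.1, 90.0]
force: [-0.4, 0.6, -0.3]
finger_gap: 0.398
finger_force: 0.0
```

Request:
{"op": "move_arm", "data": {"steps": [{"xyz": [0, 0, -0.5], "roll": 0, "jaw": -0.2}, {"xyz": [0, 0, -0.95], "roll": 0, "jaw": 0}, {"xyz": [0, 0, -0.95], "roll": 0, "jaw": 0}, {"xyz": [0, 0, -0.95], "roll": 0, "jaw": 0}, {"xyz": [0, 0, -0.95], "roll": 0, "jaw": 0}]}}

```text
time_s: 12.47
tool_pos: [0.5739, -0.2969, 0.1325]
tcp_rot: [179.7, 0.1, 90.0]
force: [-0.3, 0.7, -1.2]
finger_gap: 0.498
finger_force: 0.0
```

```bash
python3 - <<'E'
from h import *
o=sensors.get_obs();p=o["tool_pos"]
f,W=cloud("top");np.save("top1.npy",W)
t=blob(W,(278,310),.057,.09);print(rect(t[:,:2]),len(t))
t=t[np.abs((t-np.median(t,0))@[-.225,.974,0])<.02]
for n in("bs",): q=blob(W,(205,300),.03,.1);print(rect(q[:,:2]),len(q))
plan((*p[:2],p[2],o["tcp_rot"][2]%360),(.5,.1,.2,150),(.568,.254,.2,193),(.568,.254,.11,193))
E
```

```text
(array([0.5198, 0.2339]), array([0.0034, 0.    ]), 86.3) 2
(array([0.5392, 0.3861]), array([0.0909, 0.0664]), 6.0) 702
[0.827, -0.154, -0.141] -0.0417 rows 3 
[0.839, 0.066, -0.141] -0.0417 rows 3 
[0.793, 0.28, -0.14] -0.0416 rows 3 
[0.693, 0.476, -0.141] -0.0417 rows 3 <- at [0.5, 0.1, 0.2, 150.0]
[0.075, 0.697, 0.0] -0.0597 rows 4 
[-0.185, 0.677, 0.0] -0.0597 rows 4 <- at [0.568, 0.254, 0.2, 193.0]
[-0.0, -0.0, 0.75] -0.0 rows 3 <- at [0.568, 0.254, 0.11, 193.0]
cmd [0.568, 0.254, 0.11, 192.9984]
```

The tongs are not where they were. I look again.

```bash
python3 - <<'E'
from h import *
W=np.load("top1.npy");f=grab_frame("top")["frame"]
m=np.nan_to_num((W[...,2]>.059)&(W[...,2]<.09)&(W[...,1]>.12)&(W[...,1]<.36)&(W[...,0]>.4)&(W[...,0]<.72)).astype(bool)
print(m.sum(),rect(W[m][:,:2]) if m.sum() else 0)
q=blob(W,(280,290),.03,.1);print(rect(q[:,:2]),len(q))
cv2.imwrite("pics/t2.png",cv2.resize(f[120:300,90:330,::-1],(800,600),interpolation=cv2.INTER_CUBIC))
E
```

```text
85 (array([0.5828, 0.2924]), array([0.1376, 0.1299]), -4.4)
(array([0.5922, 0.256 ]), array([0.2025, 0.0664]), 7.1) 958
```

View pics/t2.png

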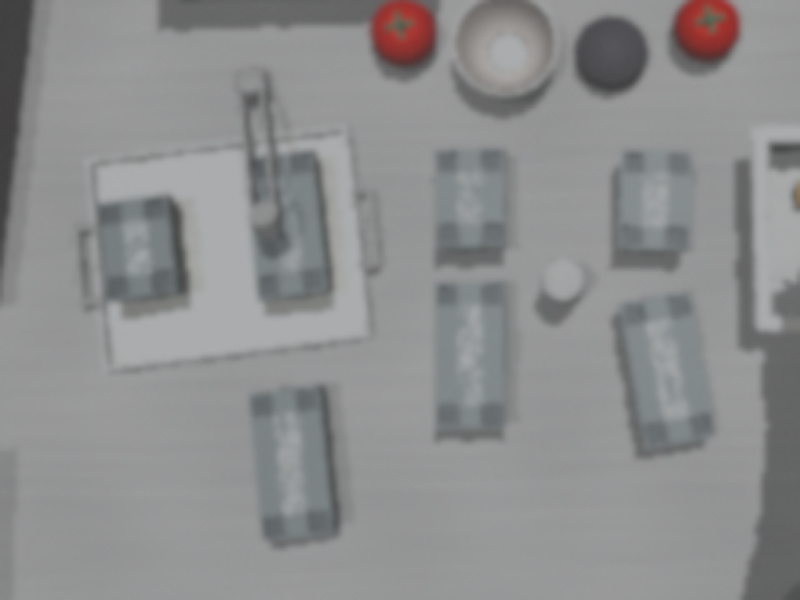

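The tongs were knocked and now lean. The tip end is low beyond the tray at (252,80) and the hinge end is raised over the lid at (265,213). I take their profile in 3D.

```bash
python3 - <<'E'
from h import *
Z=np.mean([cloud("top")[1] for _ in range(4)],0)
u0=lambda u:int(round(90+u*.3)); 
for v in range(70,245,11):
    r=int(round(120+v*.3)); seg=Z[r,u0(235):u0(290)]
    print(v,seg[0][0].round(3),"y%.3f.."%seg[0][1],(seg[:,2]*1000).round(0).astype(int).tolist())
T=Z[u0(0)*0+int(120+.3*150),u0(252)];print(T)
E
```

```text
70 0.712 y0.313.. [1, 17, -9223372036854775808, 22, 19, 19, 20, 20, 21, 13, 1, 1, 1, 1, 2, 0, 0]
81 0.697 y0.307.. [22, 27, 27, 27, 26, 28, 26, 29, 27, 23, 0, 0, 1, 1, 1, 2, 0]
92 0.689 y0.313.. [0, 36, 37, 27, -9223372036854775808, 25, 25, 25, 40, 29, 2, 3, 3, 1, 1, -1, 0]
103 0.68 y0.313.. [1, -1, 42, 31, 3, 3, 3, -1, 44, 40, 23, 1, 1, 0, 2, 1, 0]
114 0.67 y0.313.. [0, -2, 49, 42, 1, 0, 0, -1, 51, 53, 35, -1, 1, 1, 1, 2, -1]
125 0.657 y0.313.. [1, 2, 59, 57, 40, 0, 0, -9223372036854775808, 2, 63, 54, 2, -1, -1, 2, 0, 1]
136 0.647 y0.312.. [3, 0, 66, 65, 52, 14, 12, 12, 15, 67, 65, 47, 12, 12, 13, 11, 10]
147 0.637 y0.311.. [6, 5, 5, 73, 63, 4, 4, 4, 4, 74, 73, 58, 5, 6, 4, 6, 4]
158 0.627 y0.311.. [6, 6, 4, 78, 73, 56, 55, 53, 54, 55, 80, 71, 55, 54, 54, 54, 57]
169 0.614 y0.312.. [5, 5, 5, 87, 86, 72, 51, 52, 51, 49, 88, 86, 70, 54, 54, 55, 53]
180 0.605 y0.311.. [6, 5, 4, 92, 91, 82, 54, 55, 53, 53, 96, 96, -9223372036854775808, 53, 54, 55, 53]
191 0.595 y0.312.. [5, 5, 5, 4, 100, 93, 55, 54, 54, 56, 56, 100, 92, 55, 54, -9223372036854775808, 54]
202 0.582 y0.311.. [5, 6, 3, 5, 107, 104, 108, 106, 108, 108, 109, 110, 107, 91, 53, 56, 54]
213 0.573 y0.311.. [5, 5, 4, 5, 113, 114, 115, 114, 114, 114, 114, 114, 115, 109, 56, -9223372036854775808, 54]
224 0.564 y0.312.. [4, 5, 4, 4, 3, 118, 120, 120, 121, 119, 119, 115, 112, 106, 100, 56, 54]
235 0.554 y0.312.. [4, 5, 5, 6, 5, 57, 102, 107, 109, 110, 108, 106, 106, 53, 53, 55, 52]
[0.63305772 0.29266911 0.00436193]<stdin>:6: RuntimeWarning: invalid value encountered in cast
```

```bash
python3 - <<'E'
from h import *
Z=np.mean([cloud("top")[1] for _ in range(3)],0)
r=Z[:, :].reshape(-1,3);r=r[np.isfinite(r).all(1)]
r=r[(r[:,1]>.24)&(r[:,1]<.33)&(r[:,0]>.54)&(r[:,0]<.74)]
pred=.075-.67*(r[:,0]-.635); t=r[(abs(r[:,2]-pred)<.012)&(r[:,2]>.018)]
for a in np.arange(.55,.74,.02):
    s=t[abs(t[:,0]-a)<.01]
    if len(s):print(a.round(2),s[:,1].min().round(4),s[:,1].max().round(4),s[:,2].max().round(3),len(s))
q=blob(Z,(288,290),.046,.0575);print(rect(q[:,:2]))
o=sensors.get_obs();p=o["tool_pos"];print(p)
plan((*p[:2],p[2],o["tcp_rot"][2]%360),(.5,.1,.2,140),(.643,.285,.2,184),(.643,.285,.11,184))
E
```

```text
0.55 0.2437 0.2666 0.121 14
0.57 0.2446 0.2709 0.113 19
0.59 0.2507 0.2777 0.101 15
0.61 0.254 0.2814 0.09 14
0.63 0.2604 0.2882 0.076 19
0.65 0.2669 0.2924 0.063 15
0.67 0.271 0.2987 0.049 16
0.69 0.2768 0.3026 0.037 42
0.71 0.2814 0.3078 0.024 18
(array([0.5566, 0.2516]), array([0.13  , 0.0645]), 5.9)
[ 0.57204206 -0.29604151  0.12883715]
[0.825, -0.15, -0.148] -0.0347 rows 3 
[0.838, 0.033, -0.148] -0.0347 rows 3 
[0.811, 0.213, -0.149] -0.0347 rows 3 
[0.746, 0.383, -0.148] -0.0347 rows 3 <- at [0.5, 0.1, 0.2, 140.0]
[0.039, 0.974, -0.0] -0.0611 rows 4 
[-0.328, 0.917, -0.0] -0.0611 rows 4 <- at [0.643, 0.285, 0.2, 184.0]
[-0.0, -0.0, 0.75] -0.0 rows 3 <- at [0.643, 0.285, 0.11, 184.0]
cmd [0.643, 0.285, 0.11, 183.9963]
```

```bash
python3 - <<'E'
from h import *
o=sensors.get_obs();p=o["tool_pos"]
plan((*p[:2],p[2],o["tcp_rot"][2]%360),(.5,.1,.22,150),(.643,.2785,.22,194.5),(.643,.2785,.12,194.5))
E
```

```text
[0.825, -0.15, -0.19] -0.0416 rows 3 
[0.836, 0.069, -0.19] -0.0417 rows 3 
[0.789, 0.283, -0.19] -0.0416 rows 3 
[0.69, 0.477, -0.19] -0.0417 rows 3 <- at [0.5, 0.1, 0.22, 150.0]
[-0.144, 0.942, 0.0] -0.0618 rows 4 
[-0.491, 0.817, 0.0] -0.0618 rows 4 <- at [0.643, 0.2785, 0.22, 194.5]
[-0.0, 0.0, 0.834] 0.0 rows 3 <- at [0.643, 0.2785, 0.12, 194.5]
cmd [0.643, 0.2785, 0.12, 194.5083]
```

Request:
{"op": "move_arm", "data": {"steps": [{"xyz": [0.825, -0.15, -0.19], "roll": -0.0416, "jaw": 0.2}, {"xyz": [0.825, -0.15, -0.19], "roll": -0.0416, "jaw": 0.2}, {"xyz": [0.825, -0.15, -0.19], "roll": -0.0416, "jaw": 0.2}, {"xyz": [0.825, -0.15, -0.19], "roll": -0.0416, "jaw": 0.2}]}}

```text
time_s: 13.25
tool_pos: [0.5548, -0.1902, 0.1537]
tcp_rot: [179.9, -0.2, 105.5]
force: [-0.4, 0.8, -0.5]
finger_gap: 0.598
finger_force: 0.0
```

Request:
{"op": "move_arm", "data": {"steps": [{"xyz": [0.836, 0.069, -0.19], "roll": -0.0417, "jaw": 0.2}, {"xyz": [0.836, 0.069, -0.19], "roll": -0.0417, "jaw": 0.2}, {"xyz": [0.836, 0.069, -0.19], "roll": -0.0417, "jaw": 0.2}, {"xyz": [0.836, 0.069, -0.19], "roll": -0.0417, "jaw": 0.2}]}}

```text
time_s: 13.58
tool_pos: [0.5368, -0.0926, 0.1765]
tcp_rot: [179.8, -0.1, 120.5]
force: [-0.1, -0.5, -0.7]
finger_gap: 0.601
finger_force: 0.0
```

Request:
{"op": "move_arm", "data": {"steps": [{"xyz": [0.789, 0.283, -0.19], "roll": -0.0416, "jaw": 0.2}, {"xyz": [0.789, 0.283, -0.19], "roll": -0.0416, "jaw": 0.2}, {"xyz": [0.789, 0.283, -0.19], "roll": -0.0416, "jaw": 0.2}, {"xyz": [0.789, 0.283, -0.19], "roll": -0.0416, "jaw": 0.2}]}}

```text
time_s: 13.92
tool_pos: [0.5189, 0.0055, 0.1992]
tcp_rot: [179.8, -0.0, 135.4]
force: [0.4, -0.5, 0.3]
finger_gap: 0.604
finger_force: 0.0
```

Request:
{"op": "move_arm", "data": {"steps": [{"xyz": [0.69, 0.477, -0.19], "roll": -0.0417, "jaw": 0.2}, {"xyz": [0.69, 0.477, -0.19], "roll": -0.0417, "jaw": 0.2}, {"xyz": [0.69, 0.477, -0.19], "roll": -0.0417, "jaw": 0.2}, {"xyz": [0.69, 0.477, -0.19], "roll": -0.0417, "jaw": 0.2}]}}

```text
time_s: 14.25
tool_pos: [0.5009, 0.104, 0.2219]
tcp_rot: [179.7, 0.0, 150.3]
force: [0.6, 0.2, 0.1]
finger_gap: 0.6
finger_force: 0.0
```

Request:
{"op": "move_arm", "data": {"steps": [{"xyz": [-0.144, 0.942, 0], "roll": -0.0618, "jaw": 0.2}, {"xyz": [-0.144, 0.942, 0], "roll": -0.0618, "jaw": 0.2}, {"xyz": [-0.144, 0.942, 0], "roll": -0.0618, "jaw": 0.2}, {"xyz": [-0.144, 0.942, 0], "roll": -0.0618, "jaw": 0.2}, {"xyz": [-0.144, 0.942, 0], "roll": -0.0618, "jaw": 0.2}]}}

```text
time_s: 14.67
tool_pos: [0.5731, 0.1874, 0.2192]
tcp_rot: [-179.9, -0.1, 172.0]
force: [-0.4, -1.1, -0.3]
finger_gap: 0.603
finger_force: 0.0
```

Request:
{"op": "move_arm", "data": {"steps": [{"xyz": [-0.491, 0.817, 0], "roll": -0.0618, "jaw": 0.2}, {"xyz": [-0.491, 0.817, 0], "roll": -0.0618, "jaw": 0.2}, {"xyz": [-0.491, 0.817, 0], "roll": -0.0618, "jaw": 0.2}, {"xyz": [-0.491, 0.817, 0], "roll": -0.0618, "jaw": 0.2}, {"xyz": [-0.491, 0.817, 0], "roll": -0.0618, "jaw": 0.2}, {"xyz": [-0.491, 0.817, 0], "roll": -0.0618, "jaw": 0.2}, {"xyz": [-0.491, 0.817, 0], "roll": -0.0618, "jaw": 0.2}]}}

```text
time_s: 15.25
tool_pos: [0.6434, 0.275, 0.2205]
tcp_rot: [-179.8, -0.1, -165.7]
force: [0.6, -0.3, 1.0]
finger_gap: 0.602
finger_force: 0.0
```

```bash
python3 - <<'E'
from h import *
o=sensors.get_obs();p=o["tool_pos"];print(p,o["tcp_rot"],o["finger_gap"])
plan((*p[:2],p[2],o["tcp_rot"][2]%360),(.643,.2785,.105,194.5),(.643,.2785,.045,194.5))
E
```

```text
[0.64339146 0.27496991 0.22054661] [-1.79812007e+02 -6.05451762e-02 -1.65709094e+02] 0.6021373758014805
[-0.004, 0.029, 0.963] -0.0006 rows 3 <- at [0.643, 0.2785, 0.105, 194.5]
[-0.0, 0.0, 0.5] 0.0 rows 2 <- at [0.643, 0.2785, 0.045, 194.5]
cmd [0.643, 0.2785, 0.045, 194.5069]
```

Request:
{"op": "move_arm", "data": {"steps": [{"xyz": [0, 0.022, 0.963], "roll": 0, "jaw": 0.2}, {"xyz": [0, 0.022, 0.963], "roll": 0, "jaw": 0.2}, {"xyz": [0, 0.022, 0.963], "roll": 0, "jaw": 0.2}, {"xyz": [0, 0.022, 0.963], "roll": 0, "jaw": 0.2}, {"xyz": [0, 0.022, 0.963], "roll": 0, "jaw": 0.2}]}}

```text
time_s: 15.67
tool_pos: [0.642, 0.2785, 0.1045]
tcp_rot: [-179.9, -0.2, -165.6]
force: [0.2, 0.2, -0.3]
finger_gap: 0.602
finger_force: 0.0
```

Request:
{"op": "move_arm", "data": {"steps": [{"xyz": [0, 0, 0.25], "roll": 0, "jaw": 0.2}, {"xyz": [0, 0, 0.5], "roll": 0, "jaw": 0.2}, {"xyz": [0, 0, 0.5], "roll": 0, "jaw": 0.2}, {"xyz": [0, 0, 0.5], "roll": 0, "jaw": -1}, {"xyz": [0, 0, 0.5], "roll": 0, "jaw": -1}, {"xyz": [0, 0, 0.5], "roll": 0, "jaw": -1}, {"xyz": [0, 0, 0.5], "roll": 0, "jaw": -1}, {"xyz": [0, 0, 0.5], "roll": 0, "jaw": -1}, {"xyz": [0, 0, 0.5], "roll": 0, "jaw": -1}, {"xyz": [0, 0, 0.5], "roll": 0, "jaw": -1}, {"xyz": [0, 0, 0.5], "roll": 0, "jaw": -1}, {"xyz": [0, 0, 0.5], "roll": 0, "jaw": -1}]}}

```text
time_s: 16.67
tool_pos: [0.6443, 0.2814, 0.0471]
tcp_rot: [180.0, 0.2, -165.6]
force: [2.1, -1.1, 6.6]
finger_gap: 0.27
finger_force: 29.8
```

Request:
{"op": "move_arm", "data": {"steps": [{"xyz": [0, 0, 0], "roll": 0, "jaw": -1}, {"xyz": [0, 0, 0], "roll": 0, "jaw": -1}, {"xyz": [0, 0, 0], "roll": 0, "jaw": -1}]}}

```text
time_s: 16.92
tool_pos: [0.6443, 0.2814, 0.0471]
tcp_rot: [180.0, 0.2, -165.6]
force: [1.2, -0.5, 6.5]
finger_gap: 0.271
finger_force: 29.8
```

Request:
{"op": "move_arm", "data": {"steps": [{"xyz": [0, 0, -0.2], "roll": 0, "jaw": -1}, {"xyz": [0, 0, -0.5], "roll": 0, "jaw": -1}, {"xyz": [0, 0, -0.99], "roll": 0, "jaw": -1}, {"xyz": [0, 0, -0.99], "roll": 0, "jaw": -1}, {"xyz": [0, 0, -0.99], "roll": 0, "jaw": -1}]}}

```text
time_s: 17.33
tool_pos: [0.6441, 0.2835, 0.1696]
tcp_rot: [179.8, 0.4, -165.5]
force: [0.9, 0.1, -0.6]
finger_gap: 0.268
finger_force: 29.8
```

```bash
python3 - <<'E'
from h import *
o=sensors.get_obs();p=o["tool_pos"];print(p,o["tcp_rot"],o["finger_gap"])
plan((*p[:2],p[2],o["tcp_rot"][2]%360),(.5,.1,.21,150),(.502,-.3,.21,90),(.502,-.3,.105,90))
E
```

```text
[0.64414724 0.28347016 0.16963289] [ 179.7697283     0.42223838 -165.49494668] 0.2677606783843577
[0.773, -0.59, -0.168] 0.0618 rows 4 
[0.492, -0.838, -0.168] 0.0618 rows 4 <- at [0.5, 0.1, 0.21, 150.0]
[-0.56, -0.96, -0.0] 0.0556 rows 4 
[-0.855, -0.71, -0.0] 0.0555 rows 4 
[-0.523, -0.187, -0.0] 0.0278 rows 2 
[-0.547, -0.094, -0.0] 0.0278 rows 2 <- at [0.502, -0.3, 0.21, 90.0]
[-0.0, -0.0, 0.875] -0.0 rows 3 <- at [0.502, -0.3, 0.105, 90.0]
cmd [0.502, -0.3, 0.105, 89.9971]
```

Request:
{"op": "move_arm", "data": {"steps": [{"xyz": [0.773, -0.59, -0.168], "roll": 0.0618, "jaw": -1}, {"xyz": [0.773, -0.59, -0.168], "roll": 0.0618, "jaw": -1}, {"xyz": [0.773, -0.59, -0.168], "roll": 0.0618, "jaw": -1}, {"xyz": [0.773, -0.59, -0.168], "roll": 0.0618, "jaw": -1}, {"xyz": [0.773, -0.59, -0.168], "roll": 0.0618, "jaw": -1}]}}

```text
time_s: 17.75
tool_pos: [0.5693, 0.1863, 0.1833]
tcp_rot: [-179.8, -0.1, 172.2]
force: [1.2, 0.3, -1.7]
finger_gap: 0.269
finger_force: 29.8
```

Request:
{"op": "move_arm", "data": {"steps": [{"xyz": [0.492, -0.838, -0.168], "roll": 0.0618, "jaw": -1}, {"xyz": [0.492, -0.838, -0.168], "roll": 0.0618, "jaw": -1}, {"xyz": [0.492, -0.838, -0.168], "roll": 0.0618, "jaw": -1}, {"xyz": [0.492, -0.838, -0.168], "roll": 0.0618, "jaw": -1}, {"xyz": [0.492, -0.838, -0.168], "roll": 0.0618, "jaw": -1}]}}

```text
time_s: 18.17
tool_pos: [0.4984, 0.0967, 0.2041]
tcp_rot: [-180.0, -0.0, 150.0]
force: [1.0, 0.9, -1.5]
finger_gap: 0.271
finger_force: 29.8
```

Request:
{"op": "move_arm", "data": {"steps": [{"xyz": [-0.56, -0.96, 0], "roll": 0.0556, "jaw": -1}, {"xyz": [-0.56, -0.96, 0], "roll": 0.0556, "jaw": -1}, {"xyz": [-0.56, -0.96, 0], "roll": 0.0556, "jaw": -1}, {"xyz": [-0.56, -0.96, 0], "roll": 0.0556, "jaw": -1}, {"xyz": [-0.56, -0.96, 0], "roll": 0.0556, "jaw": -1}]}}

```text
time_s: 18.58
tool_pos: [0.5006, -0.0386, 0.2034]
tcp_rot: [-180.0, 0.0, 129.8]
force: [-0.3, 0.7, -1.6]
finger_gap: 0.265
finger_force: 29.8
```

Request:
{"op": "move_arm", "data": {"steps": [{"xyz": [-0.855, -0.71, 0], "roll": 0.0555, "jaw": -1}, {"xyz": [-0.855, -0.71, 0], "roll": 0.0555, "jaw": -1}, {"xyz": [-0.855, -0.71, 0], "roll": 0.0555, "jaw": -1}, {"xyz": [-0.855, -0.71, 0], "roll": 0.0555, "jaw": -1}, {"xyz": [-0.855, -0.71, 0], "roll": 0.0555, "jaw": -1}]}}

```text
time_s: 19.0
tool_pos: [0.5014, -0.1711, 0.2037]
tcp_rot: [179.9, 0.0, 109.9]
force: [0.5, 0.6, -1.5]
finger_gap: 0.274
finger_force: 29.8
```

Request:
{"op": "move_arm", "data": {"steps": [{"xyz": [-0.523, -0.187, 0], "roll": 0.0278, "jaw": -1}, {"xyz": [-0.523, -0.187, 0], "roll": 0.0278, "jaw": -1}, {"xyz": [-0.523, -0.187, 0], "roll": 0.0278, "jaw": -1}]}}

```text
time_s: 19.25
tool_pos: [0.5016, -0.2393, 0.2038]
tcp_rot: [180.0, 0.1, 99.8]
force: [-0.4, -0.8, -1.4]
finger_gap: 0.271
finger_force: 29.8
```

Request:
{"op": "move_arm", "data": {"steps": [{"xyz": [-0.547, -0.094, 0], "roll": 0.0278, "jaw": -1}, {"xyz": [-0.547, -0.094, 0], "roll": 0.0278, "jaw": -1}, {"xyz": [-0.547, -0.094, 0], "roll": 0.0278, "jaw": -1}, {"xyz": [-0.547, -0.094, 0], "roll": 0.0278, "jaw": -1}, {"xyz": [-0.547, -0.094, 0], "roll": 0.0278, "jaw": -1}]}}

```text
time_s: 19.67
tool_pos: [0.5024, -0.2987, 0.2042]
tcp_rot: [179.9, -0.2, 90.4]
force: [0.1, 1.1, -0.7]
finger_gap: 0.27
finger_force: 29.8
```

```bash
python3 - <<'E'
from h import *
f,W=cloud("side");cv2.imwrite("pics/s3.png",cv2.resize(f[70:220,250:450,::-1],(800,600)))
E
```

```text
(no output)
```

View pics/s3.png

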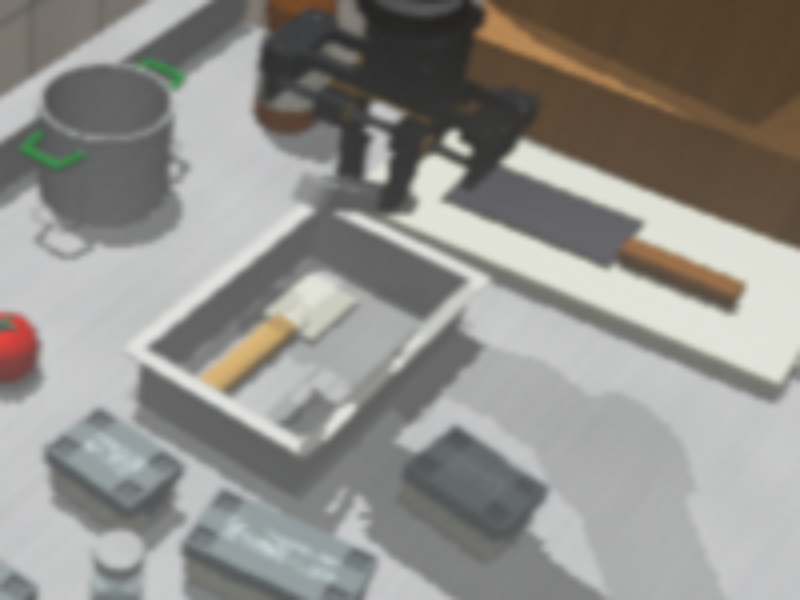

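The scraper lies flat in the pan at (275,330). The tongs are held above, with their end at (340,190). I lower and release.

Request:
{"op": "move_arm", "data": {"steps": [{"xyz": [0, 0, 0.3], "roll": 0, "jaw": -1}, {"xyz": [0, 0, 0.6], "roll": 0, "jaw": -1}, {"xyz": [0, 0, 0.9], "roll": 0, "jaw": -1}, {"xyz": [0, 0, 0.9], "roll": 0, "jaw": -1}]}}

```text
time_s: 20.05
tool_pos: [0.4972, -0.2983, 0.0907]
tcp_rot: [-179.4, -0.4, 90.3]
force: [-1.0, -1.0, -1.0]
finger_gap: 0.273
finger_force: 29.8
```

Request:
{"op": "move_arm", "data": {"steps": [{"xyz": [0, 0, 0.1], "roll": 0, "jaw": -1}, {"xyz": [0, 0, 0.2], "roll": 0, "jaw": -1}, {"xyz": [0, 0, 0.3], "roll": 0, "jaw": -1}, {"xyz": [0, 0, 0.36], "roll": 0, "jaw": -1}, {"xyz": [0, 0, 0.36], "roll": 0, "jaw": -1}]}}

```text
time_s: 20.47
tool_pos: [0.5002, -0.3024, 0.0524]
tcp_rot: [-179.9, -0.0, 90.0]
force: [0.4, 0.1, -1.1]
finger_gap: 0.268
finger_force: 29.8
```

```bash
python3 - <<'E'
from h import *
f,W=cloud("side");cv2.imwrite("pics/s4.png",cv2.resize(f[90:190,270:403,::-1],(800,600)))
E
```

```text
(no output)
```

View pics/s4.png

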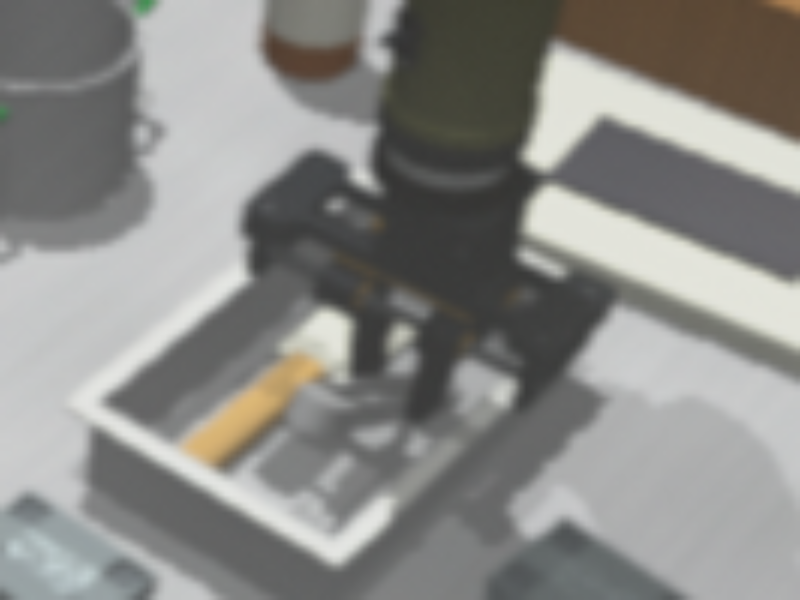

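The tongs hang inside the pan walls, with the hinge end at (300,410). I lower a little more in steps and watch the force.

Request:
{"op": "move_arm", "data": {"steps": [{"xyz": [0, 0, 0.06], "roll": 0, "jaw": -1}, {"xyz": [0, 0, 0.12], "roll": 0, "jaw": -1}, {"xyz": [0, 0, 0.12], "roll": 0, "jaw": -1}]}}

```text
time_s: 20.77
tool_pos: [0.5016, -0.302, 0.0385]
tcp_rot: [179.9, -0.0, 90.1]
force: [1.7, 1.4, 1.8]
finger_gap: 0.266
finger_force: 30.0
```

Request:
{"op": "move_arm", "data": {"steps": [{"xyz": [0, 0, 0.05], "roll": 0, "jaw": -1}, {"xyz": [0, 0, 0.08], "roll": 0, "jaw": -1}, {"xyz": [0, 0, 0.08], "roll": 0, "jaw": -1}]}}

```text
time_s: 21.02
tool_pos: [0.5007, -0.3024, 0.0287]
tcp_rot: [180.0, -0.0, 90.0]
force: [0.0, 1.3, 3.3]
finger_gap: 0.269
finger_force: 30.0
```

Contact has begun, so I release and lift.

Request:
{"op": "move_arm", "data": {"steps": [{"xyz": [0, 0, 0], "roll": 0, "jaw": -0.2}, {"xyz": [0, 0, 0], "roll": 0, "jaw": -0.2}, {"xyz": [0, 0, 0], "roll": 0, "jaw": -0.2}, {"xyz": [0, 0, 0], "roll": 0, "jaw": -0.2}, {"xyz": [0, 0, 0], "roll": 0, "jaw": -0.2}, {"xyz": [0, 0, 0], "roll": 0, "jaw": -0.2}]}}

```text
time_s: 21.52
tool_pos: [0.5004, -0.3028, 0.0292]
tcp_rot: [-180.0, 0.0, 90.0]
force: [-0.2, -0.7, -0.2]
finger_gap: 0.401
finger_force: 0.0
```

Request:
{"op": "move_arm", "data": {"steps": [{"xyz": [0, 0, -0.4], "roll": 0, "jaw": -0.2}, {"xyz": [0, 0, -0.99], "roll": 0, "jaw": 1}, {"xyz": [0, 0, -0.99], "roll": 0, "jaw": 1}, {"xyz": [0, 0, -0.99], "roll": 0, "jaw": 1}, {"xyz": [0, 0, -0.99], "roll": 0, "jaw": 1}]}}

```text
time_s: 21.93
tool_pos: [0.5018, -0.3033, 0.1501]
tcp_rot: [179.8, 0.1, 90.0]
force: [-0.5, 0.1, -0.3]
finger_gap: 0.677
finger_force: 0.0
```

Request:
{"op": "move_arm", "data": {"steps": [{"xyz": [0.9, 0, -0.5], "roll": 0, "jaw": 1}, {"xyz": [0.9, 0, -0.5], "roll": -0.1, "jaw": 1}, {"xyz": [0.9, 0, -0.5], "roll": -0.1, "jaw": 1}, {"xyz": [0.9, 0, -0.5], "roll": -0.1, "jaw": 1}, {"xyz": [0.9, 0, -0.5], "roll": -0.1, "jaw": 1}, {"xyz": [0.9, 0, -0.5], "roll": -0.1, "jaw": 1}]}}

```text
time_s: 22.43
tool_pos: [0.4998, -0.1938, 0.2069]
tcp_rot: [-179.9, -0.1, 126.3]
force: [-0.1, -0.5, -0.4]
finger_gap: 0.999
finger_force: 0.0
```

```bash
cat >> h.py <<'E'
def measure(names=None,n=4):
    "tub tops from n averaged top views -> (x,y),(sizes),yaw,z for each region at 0.04..0.07+ tub heights"
    A=[cloud("top")[1] for _ in range(n)];W=np.nanmean(A,0);return W
E
python3 - <<'E'
from h import *
W=measure(n=5);np.save("top2.npy",W)
S=dict(L1=(361,355),L2=(453,362),L3=(279,405),S1=(362,282),S2=(447,282),S3=(539,398),BL=(280,290),BS=(207,300))
for k,uv in S.items():
    p=blob(W,uv,.035,.08);print(k,*rect(p[:,:2]),len(p),np.median(p[:,2]).round(4))
o=sensors.get_obs();print(o["tool_pos"],o["tcp_rot"])
f=grab_frame("side")["frame"];cv2.imwrite("pics/s5.png",cv2.resize(f[90:240,250:450,::-1],(800,600)))
E
```

```text
L1 [0.4348 0.0873] [0.1271 0.063 ] -1.3 968 0.0501
L2 [ 0.418 -0.087] [0.1303 0.0639] 8.4 974 0.0498
L3 [0.345  0.2483] [0.1303 0.0644] 5.5 1019 0.0502
S1 [0.5762 0.0849] [0.0902 0.0633] -0.3 655 0.05
S2 [ 0.5687 -0.0808] [0.0905 0.063 ] -2.3 656 0.0499
S3 [ 0.3438 -0.246 ] [0.0902 0.0647] -7.9 728 0.0495
BL [0.5564 0.2516] [0.1305 0.0647] 5.7 970 0.0542
BS [0.5395 0.386 ] [0.0907 0.0645] 6.1 698 0.0543
[ 0.49999086 -0.19472642  0.20703462] [-1.79939151e+02 -8.36940170e-02  1.25607793e+02]
```

View pics/s5.png

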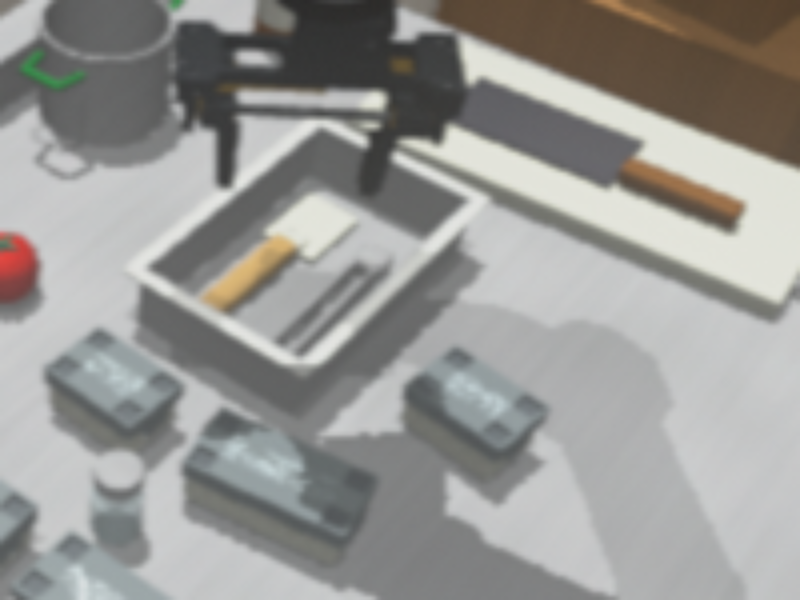

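Step 1 is met: both utensils lie flat in the pan, the scraper at (270,260) and the tongs at (330,310). Next come the tubs, starting with S1 and alternating the two stacks.

```bash
cat >> h.py <<'E'
SEED=dict(L1=(361,355),L2=(453,362),L3=(279,405),S1=(362,282),S2=(447,282),S3=(539,398),BL=(280,290),BS=(207,300))
def top(W,k,uv=None):
    "centroid, moment yaw, top height of a tub's upper face"
    p=blob(W,uv or SEED[k],.035,.25);zt=np.percentile(p[:,2],90);q=p[p[:,2]>zt-.009]
    M=cv2.moments(np.zeros((1,1)));d=q[:,:2]-q[:,:2].mean(0)
    v=np.linalg.eigh(d.T@d)[1][:,1];r=rect(q[:,:2])
    return q[:,:2].mean(0).round(4),np.degrees(math.atan(v[1]/v[0])).round(1),np.median(q[:,2]).round(4),r,len(q)
def now():
    o=sensors.get_obs();return (*o["tool_pos"],o["tcp_rot"][2]%360)
E
python3 - <<'E'
from h import *
W=np.load("top2.npy")
for k in SEED: print(k,*top(W,k))
plan(now(),(.5761,.0850,.2,179.7),(.5761,.085,.1,179.7),(.5761,.085,.02,179.7))
E
```

```text
L1 [0.4345 0.0871] -1.0 0.0501 (array([0.4348, 0.0873]), array([0.1271, 0.063 ]), -1.3) 968
L2 [ 0.4175 -0.0871] 8.4 0.0498 (array([ 0.418, -0.087]), array([0.1304, 0.0639]), 8.3) 971
L3 [0.3445 0.2478] 5.3 0.0503 (array([0.3448, 0.2483]), array([0.13  , 0.0644]), 5.5) 991
S1 [0.575  0.0854] 0.0 0.0501 (array([0.5762, 0.0849]), array([0.0902, 0.0633]), -0.3) 639
S2 [ 0.5684 -0.0815] -2.0 0.0499 (array([ 0.5687, -0.0808]), array([0.0905, 0.063 ]), -2.3) 647
S3 [ 0.3433 -0.2456] -8.2 0.0495 (array([ 0.3436, -0.2461]), array([0.0899, 0.0646]), -7.9) 710
BL [0.5562 0.2509] 6.0 0.0542 (array([0.5566, 0.2516]), array([0.1301, 0.0647]), 5.7) 941
BS [0.5393 0.3853] 6.2 0.0544 (array([0.5396, 0.386 ]), array([0.0903, 0.0645]), 5.9) 661
[0.763, 0.936, 0.03] -0.0751 rows 4 
[0.127, 0.59, 0.015] -0.0375 rows 2 
[-0.015, 0.604, 0.016] -0.0375 rows 2 <- at [0.5761, 0.085, 0.2, 179.7]
[-0.0, -0.0, 0.833] -0.0 rows 3 <- at [0.5761, 0.085, 0.1, 179.7]
[-0.0, -0.0, 0.667] -0.0 rows 2 <- at [0.5761, 0.085, 0.02, 179.7]
cmd [0.5761, 0.085, 0.02, 179.6858]
```

Request:
{"op": "move_arm", "data": {"steps": [{"xyz": [0.763, 0.936, 0.03], "roll": -0.0751, "jaw": 1}, {"xyz": [0.763, 0.936, 0.03], "roll": -0.0751, "jaw": 1}, {"xyz": [0.763, 0.936, 0.03], "roll": -0.0751, "jaw": 1}, {"xyz": [0.763, 0.936, 0.03], "roll": -0.0751, "jaw": 1}, {"xyz": [0.763, 0.936, 0.03], "roll": -0.0751, "jaw": 1}]}}

```text
time_s: 23.15
tool_pos: [0.5394, -0.0477, 0.2049]
tcp_rot: [179.7, -0.0, 153.5]
force: [-0.3, -0.2, 0.3]
finger_gap: 0.999
finger_force: 0.0
```

Request:
{"op": "move_arm", "data": {"steps": [{"xyz": [0.127, 0.59, 0.015], "roll": -0.0375, "jaw": 1}, {"xyz": [0.127, 0.59, 0.015], "roll": -0.0375, "jaw": 1}, {"xyz": [0.127, 0.59, 0.015], "roll": -0.0375, "jaw": 1}, {"xyz": [0.127, 0.59, 0.015], "roll": -0.0375, "jaw": 1}]}}

```text
time_s: 23.48
tool_pos: [0.5569, 0.0164, 0.2023]
tcp_rot: [180.0, -0.0, 166.3]
force: [-0.8, -0.7, 0.2]
finger_gap: 1.0
finger_force: 0.0
```

Request:
{"op": "move_arm", "data": {"steps": [{"xyz": [-0.015, 0.604, 0.016], "roll": -0.0375, "jaw": 1}, {"xyz": [-0.015, 0.604, 0.016], "roll": -0.0375, "jaw": 1}, {"xyz": [-0.015, 0.604, 0.016], "roll": -0.0375, "jaw": 1}, {"xyz": [-0.015, 0.604, 0.016], "roll": -0.0375, "jaw": 1}]}}

```text
time_s: 23.82
tool_pos: [0.5756, 0.0851, 0.2003]
tcp_rot: [-180.0, -0.0, 179.7]
force: [0.9, -0.9, -0.1]
finger_gap: 1.002
finger_force: 0.0
```

Request:
{"op": "move_arm", "data": {"steps": [{"xyz": [0, 0, 0.833], "roll": 0, "jaw": 1}, {"xyz": [0, 0, 0.833], "roll": 0, "jaw": 1}, {"xyz": [0, 0, 0.833], "roll": 0, "jaw": 1}, {"xyz": [0, 0, 0.833], "roll": 0, "jaw": 1}, {"xyz": [0, 0, 0.833], "roll": 0, "jaw": 1}, {"xyz": [0, 0, 0.833], "roll": 0, "jaw": 1}]}}

```text
time_s: 24.32
tool_pos: [0.5766, 0.0843, 0.1021]
tcp_rot: [-180.0, 0.1, 179.7]
force: [-0.0, 0.2, 0.3]
finger_gap: 0.998
finger_force: 0.0
```

```bash
python3 - <<'E'
from h import *
print(now());plan(now(),(.5757,.0852,.02,179.7))
E
```

```text
(np.float64(0.5766264652294879), np.float64(0.08425999148552031), np.float64(0.10205194419760474), np.float64(179.67941592467656))
[0.008, 0.008, 0.684] -0.0001 rows 2 <- at [0.5757, 0.0852, 0.02, 179.7]
cmd [0.5757, 0.0852, 0.02, 179.7154]
```

Descend and grip. Closing from 88 to 64 mm needs about 5 rows plus squeeze.

Request:
{"op": "move_arm", "data": {"steps": [{"xyz": [0.008, 0.008, 0.35], "roll": 0, "jaw": 1}, {"xyz": [0.008, 0.008, 0.6], "roll": 0, "jaw": 1}, {"xyz": [0.008, 0.008, 0.684], "roll": 0, "jaw": 1}, {"xyz": [0.008, 0.008, 0.684], "roll": 0, "jaw": 1}, {"xyz": [0.008, 0.008, 0.684], "roll": 0, "jaw": -1}, {"xyz": [0.008, 0.008, 0.684], "roll": 0, "jaw": -1}, {"xyz": [0.008, 0.008, 0.684], "roll": 0, "jaw": -1}, {"xyz": [0.008, 0.008, 0.684], "roll": 0, "jaw": -1}, {"xyz": [0.008, 0.008, 0.684], "roll": 0, "jaw": -1}, {"xyz": [0.008, 0.008, 0.684], "roll": 0, "jaw": -1}, {"xyz": [0.008, 0.008, 0.684], "roll": 0, "jaw": -1}, {"xyz": [0.008, 0.008, 0.684], "roll": 0, "jaw": -1}]}}

```text
time_s: 25.32
tool_pos: [0.5759, 0.0858, 0.0201]
tcp_rot: [-180.0, 0.1, 179.8]
force: [-1.0, -2.0, 8.4]
finger_gap: 0.723
finger_force: 30.0
```

```bash
python3 - <<'E'
from h import *
n=now();print(np.round(n,4))
# place: S1 on BS: base cam (0.5395,0.3856) yaw 6.0 ; offset grip->tub in cam frame
plan(n,(n[0],n[1],.135,n[3]),(.5395,.3856,.16,186),(.5395,.3856,.09,186))
E
```

```text
[5.75900e-01 8.58000e-02 2.01000e-02 1.79805e+02]
[0.0, 0.0, -0.957] -0.0 rows 3 <- at [0.5759, 0.0858, 0.135, 179.805]
[0.104, 0.832, -0.07] -0.0057 rows 3 
[0.074, 0.836, -0.069] -0.0058 rows 3 
[0.043, 0.838, -0.07] -0.0057 rows 3 <- at [0.5395, 0.3856, 0.16, 186.0]
[0.0, -0.0, 0.584] -0.0 rows 2 <- at [0.5395, 0.3856, 0.09, 186.0]
cmd [0.5396, 0.3856, 0.09, 185.997]
```

Request:
{"op": "move_arm", "data": {"steps": [{"xyz": [0, 0, -0.2], "roll": 0, "jaw": -1}, {"xyz": [0, 0, -0.5], "roll": 0, "jaw": -1}, {"xyz": [0, 0, -0.957], "roll": 0, "jaw": -1}, {"xyz": [0, 0, -0.957], "roll": 0, "jaw": -1}, {"xyz": [0, 0, -0.957], "roll": 0, "jaw": -1}]}}

```text
time_s: 25.73
tool_pos: [0.577, 0.0877, 0.1374]
tcp_rot: [179.8, 0.4, 179.8]
force: [-1.0, -0.1, -1.6]
finger_gap: 0.727
finger_force: 30.0
```

Request:
{"op": "move_arm", "data": {"steps": [{"xyz": [0.03, 0.25, -0.07], "roll": 0, "jaw": -1}, {"xyz": [0.06, 0.5, -0.07], "roll": -0.0057, "jaw": -1}, {"xyz": [0.104, 0.832, -0.07], "roll": -0.0057, "jaw": -1}, {"xyz": [0.104, 0.832, -0.07], "roll": -0.0057, "jaw": -1}]}}

```text
time_s: 26.07
tool_pos: [0.5594, 0.1968, 0.1417]
tcp_rot: [179.4, -0.1, -177.5]
force: [-0.1, 1.9, -0.4]
finger_gap: 0.72
finger_force: 30.0
```

Request:
{"op": "move_arm", "data": {"steps": [{"xyz": [0.024, 0.25, -0.069], "roll": -0.0057, "jaw": -1}, {"xyz": [0.05, 0.55, -0.069], "roll": -0.0057, "jaw": -1}, {"xyz": [0.074, 0.836, -0.069], "roll": -0.0057, "jaw": -1}, {"xyz": [0.074, 0.836, -0.069], "roll": -0.0057, "jaw": -1}]}}

```text
time_s: 26.4
tool_pos: [0.5465, 0.2957, 0.1496]
tcp_rot: [179.5, -0.1, -175.5]
force: [-0.3, 1.8, -1.1]
finger_gap: 0.722
finger_force: 30.0
```

Request:
{"op": "move_arm", "data": {"steps": [{"xyz": [0.014, 0.25, -0.07], "roll": -0.0058, "jaw": -1}, {"xyz": [0.028, 0.55, -0.07], "roll": -0.0058, "jaw": -1}, {"xyz": [0.043, 0.838, -0.07], "roll": -0.0058, "jaw": -1}, {"xyz": [0.043, 0.838, -0.07], "roll": -0.0058, "jaw": -1}, {"xyz": [0.043, 0.838, -0.07], "roll": -0.0058, "jaw": -1}, {"xyz": [0.043, 0.838, -0.07], "roll": -0.0058, "jaw": -1}, {"xyz": [0.043, 0.838, -0.07], "roll": -0.0058, "jaw": -1}]}}

```text
time_s: 26.98
tool_pos: [0.5389, 0.3836, 0.157]
tcp_rot: [-179.8, -0.1, -174.1]
force: [0.4, 0.2, -1.0]
finger_gap: 0.722
finger_force: 30.0
```

Request:
{"op": "move_arm", "data": {"steps": [{"xyz": [0, 0, 0.3], "roll": 0, "jaw": -1}, {"xyz": [0, 0, 0.584], "roll": 0, "jaw": -1}, {"xyz": [0, 0, 0.584], "roll": 0, "jaw": -1}, {"xyz": [0, 0, 0.584], "roll": 0, "jaw": -1}, {"xyz": [0, 0, 0.584], "roll": 0, "jaw": -1}]}}

```text
time_s: 27.4
tool_pos: [0.5392, 0.3861, 0.0899]
tcp_rot: [179.9, 0.1, -174.0]
force: [0.1, 1.1, -0.6]
finger_gap: 0.727
finger_force: 30.0
```

```bash
python3 - <<'E'
from h import *
n=now();print(np.round(n,4))
W=measure()
t=blob(W,(207,300),.03,.2)
h,e=np.histogram(t[:,2],np.arange(.03,.2,.01));print(h)
S=measure.__name__ and np.nanmean([cloud("side")[1] for _ in range(3)],0)
r=S.reshape(-1,3);m=(abs(r[:,0]-.5395)<.09)&(abs(r[:,1]-.3856)<.07)
q=r[m];h,e=np.histogram(q[:,2],np.arange(.03,.2,.01));print(h)
plan(n,(.5395,.3856,.074,186),(.5395,.3856,.069,186))
E
```

```text
[5.392000e-01 3.861000e-01 8.990000e-02 1.859626e+02]
[0 0 0 0 0 0 0 0 0 0 0 0 0 0 0 0]
[ 45 130 123   5  14  53  59 101 694  16  24  13  19 231 349 139]
[-0.002, -0.004, 0.132] -0.0001 rows 1 <- at [0.5395, 0.3856, 0.074, 186.0]
[-0.0, -0.0, 0.042] -0.0 rows 1 <- at [0.5395, 0.3856, 0.069, 186.0]
cmd [0.5394, 0.3856, 0.069, 185.9986]
```

Request:
{"op": "move_arm", "data": {"steps": [{"xyz": [0, -0.003, 0.06], "roll": 0, "jaw": -1}, {"xyz": [0, -0.003, 0.11], "roll": 0, "jaw": -1}, {"xyz": [0, -0.003, 0.13], "roll": 0, "jaw": -1}, {"xyz": [0, -0.003, 0.13], "roll": 0, "jaw": -1}]}}

```text
time_s: 28.08
tool_pos: [0.5378, 0.385, 0.0715]
tcp_rot: [-179.9, -0.1, -174.0]
force: [0.1, -0.4, -1.8]
finger_gap: 0.722
finger_force: 30.0
```

Request:
{"op": "move_arm", "data": {"steps": [{"xyz": [0, 0, 0.015], "roll": 0, "jaw": -1}, {"xyz": [0, 0, 0.03], "roll": 0, "jaw": -1}, {"xyz": [0, 0, 0.045], "roll": 0, "jaw": -1}, {"xyz": [0, 0, 0.045], "roll": 0, "jaw": -1}]}}

```text
time_s: 28.42
tool_pos: [0.5385, 0.386, 0.0688]
tcp_rot: [-180.0, 0.0, -174.0]
force: [-1.6, -1.8, 5.9]
finger_gap: 0.718
finger_force: 30.0
```

It is below the .074 height at which the feet would meet the rim, so the feet are in the recesses. I release, lift and head for L1.

Request:
{"op": "move_arm", "data": {"steps": [{"xyz": [0, 0, 0], "roll": 0, "jaw": 1}, {"xyz": [0, 0, 0], "roll": 0, "jaw": 1}, {"xyz": [0, 0, 0], "roll": 0, "jaw": 1}, {"xyz": [0, 0, 0], "roll": 0, "jaw": 1}, {"xyz": [0, 0, 0], "roll": 0, "jaw": 1}, {"xyz": [0, 0, 0], "roll": 0, "jaw": 1}, {"xyz": [0, 0, -0.3], "roll": 0, "jaw": 1}, {"xyz": [0, 0, -0.8], "roll": 0, "jaw": 1}, {"xyz": [0, 0, -0.8], "roll": 0, "jaw": 1}, {"xyz": [0, 0, -0.8], "roll": 0, "jaw": 1}, {"xyz": [0, 0, -0.8], "roll": 0, "jaw": 1}]}}

```text
time_s: 29.33
tool_pos: [0.5388, 0.3861, 0.1645]
tcp_rot: [179.9, 0.1, -174.0]
force: [-0.8, 0.0, -0.5]
finger_gap: 0.997
finger_force: 0.0
```

```bash
python3 - <<'E'
from h import *
n=now();print(np.round(n,4))
plan(n,(.4346,.0872,.165,178.9),(.4346,.0872,.09,178.9),(.4346,.0872,.02,178.9))
E
```

```text
[5.388000e-01 3.861000e-01 1.645000e-01 1.860222e+02]
[0.375, -0.795, -0.001] 0.0066 rows 3 
[0.342, -0.81, -0.002] 0.0066 rows 3 
[0.307, -0.824, -0.001] 0.0066 rows 3 <- at [0.4346, 0.0872, 0.165, 178.9]
[0.0, 0.0, 0.625] -0.0 rows 2 <- at [0.4346, 0.0872, 0.09, 178.9]
[0.0, 0.0, 0.583] -0.0 rows 2 <- at [0.4346, 0.0872, 0.02, 178.9]
cmd [0.4346, 0.0872, 0.02, 178.8942]
```

Request:
{"op": "move_arm", "data": {"steps": [{"xyz": [0.375, -0.795, -0.001], "roll": 0.0066, "jaw": 1}, {"xyz": [0.375, -0.795, -0.001], "roll": 0.0066, "jaw": 1}, {"xyz": [0.375, -0.795, -0.001], "roll": 0.0066, "jaw": 1}, {"xyz": [0.375, -0.795, -0.001], "roll": 0.0066, "jaw": 1}]}}

```text
time_s: 29.67
tool_pos: [0.502, 0.2781, 0.1608]
tcp_rot: [-179.4, -0.3, -176.5]
force: [-0.4, 0.1, -0.1]
finger_gap: 0.999
finger_force: 0.0
```

Request:
{"op": "move_arm", "data": {"steps": [{"xyz": [0.342, -0.81, -0.002], "roll": 0.0066, "jaw": 1}, {"xyz": [0.342, -0.81, -0.002], "roll": 0.0066, "jaw": 1}, {"xyz": [0.342, -0.81, -0.002], "roll": 0.0066, "jaw": 1}, {"xyz": [0.342, -0.81, -0.002], "roll": 0.0066, "jaw": 1}]}}

```text
time_s: 30.0
tool_pos: [0.4665, 0.1795, 0.1617]
tcp_rot: [-179.5, -0.3, -178.9]
force: [-0.4, -0.7, -0.7]
finger_gap: 1.0
finger_force: 0.0
```

Request:
{"op": "move_arm", "data": {"steps": [{"xyz": [0.307, -0.824, -0.001], "roll": 0.0066, "jaw": 1}, {"xyz": [0.307, -0.824, -0.001], "roll": 0.0066, "jaw": 1}, {"xyz": [0.307, -0.824, -0.001], "roll": 0.0066, "jaw": 1}, {"xyz": [0.307, -0.824, -0.001], "roll": 0.0066, "jaw": 1}, {"xyz": [0.307, -0.824, -0.001], "roll": 0.0066, "jaw": 1}]}}

```text
time_s: 30.42
tool_pos: [0.4342, 0.0864, 0.1632]
tcp_rot: [180.0, -0.1, 178.8]
force: [-0.3, 0.9, 0.3]
finger_gap: 1.002
finger_force: 0.0
```

Request:
{"op": "move_arm", "data": {"steps": [{"xyz": [0, 0, 0.625], "roll": 0, "jaw": 1}, {"xyz": [0, 0, 0.625], "roll": 0, "jaw": 1}, {"xyz": [0, 0, 0.625], "roll": 0, "jaw": 1}, {"xyz": [0, 0, 0.625], "roll": 0, "jaw": 1}, {"xyz": [0, 0, 0.625], "roll": 0, "jaw": 1}]}}

```text
time_s: 30.83
tool_pos: [0.4349, 0.0887, 0.0897]
tcp_rot: [179.9, 0.1, 179.0]
force: [0.8, 0.3, 0.9]
finger_gap: 1.002
finger_force: 0.0
```

```bash
python3 - <<'E'
from h import *
n=now();print(np.round(n,4))
W=measure()
for k in ("L2","L3","S2","S3","BL","BS"): print(k,*top(W,k)[:4])
plan(n,(.4346,.0872,.02,178.9))
E
```

```text
[4.349000e-01 8.870000e-02 8.970000e-02 1.790033e+02]
L2 [0. 0.] 90.0 0.0 (array([0., 0.]), array([0., 0.]), 0.0)
L3 [0.3495 0.2448] -8.7 0.0503 (array([0.3753, 0.2373]), array([0.2016, 0.1031]), -6.0)
S2 [ 0.5685 -0.0816] -2.0 0.0498 (array([ 0.5687, -0.0807]), array([0.0905, 0.0628]), -2.3)
S3 [0. 0.] 90.0 0.0 (array([0., 0.]), array([0., 0.]), 0.0)
BL [0.5561 0.2509] 6.2 0.0543 (array([0.5567, 0.2516]), array([0.1301, 0.0649]), 5.8)
BS [0.5377 0.3875] 5.9 0.0992 (array([0.5382, 0.3883]), array([0.0902, 0.0655]), 6.5)
[0.002, -0.013, 0.581] 0.0003 rows 2 <- at [0.4346, 0.0872, 0.02, 178.9]
cmd [0.4346, 0.0872, 0.02, 178.8953]h.py:47: RuntimeWarning: divide by zero encountered in scalar divide
  return q[:,:2].mean(0).round(4),np.degrees(math.atan(v[1]/v[0])).round(1),np.median(q[:,2]).round(4),r,len(q)
```

S1 sits home: its top is at 0.0992 against 0.099 expected. I grip L1.

Request:
{"op": "move_arm", "data": {"steps": [{"xyz": [0.002, -0.01, 0.3], "roll": 0, "jaw": 1}, {"xyz": [0.002, -0.01, 0.5], "roll": 0, "jaw": 1}, {"xyz": [0.002, -0.01, 0.581], "roll": 0, "jaw": 1}, {"xyz": [0.002, -0.01, 0.581], "roll": 0, "jaw": 1}, {"xyz": [0.002, -0.01, 0.581], "roll": 0, "jaw": -1}, {"xyz": [0.002, -0.01, 0.581], "roll": 0, "jaw": -1}, {"xyz": [0.002, -0.01, 0.581], "roll": 0, "jaw": -1}, {"xyz": [0.002, -0.01, 0.581], "roll": 0, "jaw": -1}, {"xyz": [0.002, -0.01, 0.581], "roll": 0, "jaw": -1}, {"xyz": [0.002, -0.01, 0.581], "roll": 0, "jaw": -1}, {"xyz": [0.002, -0.01, 0.581], "roll": 0, "jaw": -1}, {"xyz": [0.002, -0.01, 0.581], "roll": 0, "jaw": -1}]}}

```text
time_s: 32.03
tool_pos: [0.4346, 0.0855, 0.0201]
tcp_rot: [-180.0, 0.1, 178.9]
force: [0.1, -1.2, 7.5]
finger_gap: 0.723
finger_force: 30.0
```

```bash
python3 - <<'E'
from h import *
n=now();print(np.round(n,4))
dx=n[0]-.4347 # grip x minus tub centre
plan(n,(n[0],n[1],.135,n[3]),(.5564+dx,.2514,.16,185.9),(.5564+dx,.2514,.09,185.9))
E
```

```text
[4.346000e-01 8.550000e-02 2.010000e-02 1.788766e+02]
[0.0, 0.0, -0.957] -0.0 rows 3 <- at [0.4346, 0.0855, 0.135, 178.8766]
[-0.493, 0.701, -0.104] -0.0098 rows 3 
[-0.536, 0.67, -0.105] -0.0097 rows 3 <- at [0.5563, 0.2514, 0.16, 185.9]
[-0.0, -0.0, 0.584] -0.0 rows 2 <- at [0.5563, 0.2514, 0.09, 185.9]
cmd [0.5563, 0.2514, 0.0899, 185.8966]
```

Request:
{"op": "move_arm", "data": {"steps": [{"xyz": [0, 0, -0.2], "roll": 0, "jaw": -1}, {"xyz": [0, 0, -0.5], "roll": 0, "jaw": -1}, {"xyz": [0, 0, -0.957], "roll": 0, "jaw": -1}, {"xyz": [0, 0, -0.957], "roll": 0, "jaw": -1}, {"xyz": [0, 0, -0.957], "roll": 0, "jaw": -1}]}}

```text
time_s: 32.45
tool_pos: [0.4355, 0.0864, 0.1374]
tcp_rot: [179.9, 0.3, 178.9]
force: [1.6, 0.1, -4.3]
finger_gap: 0.723
finger_force: 30.1
```

Request:
{"op": "move_arm", "data": {"steps": [{"xyz": [-0.15, 0.21, -0.05], "roll": -0.0098, "jaw": -1}, {"xyz": [-0.3, 0.45, -0.104], "roll": -0.0098, "jaw": -1}, {"xyz": [-0.493, 0.701, -0.104], "roll": -0.0098, "jaw": -1}, {"xyz": [-0.493, 0.701, -0.104], "roll": -0.0098, "jaw": -1}]}}

```text
time_s: 32.78
tool_pos: [0.4995, 0.1769, 0.1469]
tcp_rot: [179.4, 0.4, -177.4]
force: [1.3, 1.9, -3.2]
finger_gap: 0.725
finger_force: 30.1
```

Request:
{"op": "move_arm", "data": {"steps": [{"xyz": [-0.18, 0.22, -0.05], "roll": -0.0097, "jaw": -1}, {"xyz": [-0.36, 0.45, -0.105], "roll": -0.0097, "jaw": -1}, {"xyz": [-0.536, 0.67, -0.105], "roll": -0.0097, "jaw": -1}, {"xyz": [-0.536, 0.67, -0.105], "roll": -0.0097, "jaw": -1}, {"xyz": [-0.536, 0.67, -0.105], "roll": -0.0097, "jaw": -1}, {"xyz": [-0.536, 0.67, -0.105], "roll": -0.0097, "jaw": -1}]}}

```text
time_s: 33.28
tool_pos: [0.5544, 0.25, 0.157]
tcp_rot: [-179.8, -0.2, -174.1]
force: [0.3, -1.0, -4.9]
finger_gap: 0.724
finger_force: 30.1
```

Request:
{"op": "move_arm", "data": {"steps": [{"xyz": [0, 0, 0.3], "roll": 0, "jaw": -1}, {"xyz": [0, 0, 0.584], "roll": 0, "jaw": -1}, {"xyz": [0, 0, 0.584], "roll": 0, "jaw": -1}, {"xyz": [0, 0, 0.584], "roll": 0, "jaw": -1}, {"xyz": [0, 0, 0.584], "roll": 0, "jaw": -1}]}}

```text
time_s: 33.7
tool_pos: [0.5558, 0.2515, 0.0901]
tcp_rot: [180.0, 0.0, -174.1]
force: [0.0, 0.1, -3.3]
finger_gap: 0.722
finger_force: 30.1
```

```bash
python3 - <<'E'
from h import *
n=now();print(np.round(n,4))
plan(n,(.5563,.2514,.0735,185.9),(.5563,.2514,.0685,185.9))
E
```

```text
[5.558000e-01 2.515000e-01 9.010000e-02 1.859041e+02]
[-0.004, -0.001, 0.139] 0.0 rows 1 <- at [0.5563, 0.2514, 0.0735, 185.9]
[0.0, -0.0, 0.041] 0.0 rows 1 <- at [0.5563, 0.2514, 0.0685, 185.9]
cmd [0.5563, 0.2514, 0.0685, 185.9041]
```

Request:
{"op": "move_arm", "data": {"steps": [{"xyz": [-0.004, 0, 0.06], "roll": 0, "jaw": -1}, {"xyz": [-0.004, 0, 0.11], "roll": 0, "jaw": -1}, {"xyz": [-0.004, 0, 0.13], "roll": 0, "jaw": -1}, {"xyz": [-0.004, 0, 0.13], "roll": 0, "jaw": -1}]}}

```text
time_s: 34.03
tool_pos: [0.556, 0.2513, 0.0733]
tcp_rot: [-180.0, -0.0, -174.1]
force: [-0.1, 0.8, -4.9]
finger_gap: 0.719
finger_force: 30.1
```

Request:
{"op": "move_arm", "data": {"steps": [{"xyz": [0, 0, 0.015], "roll": 0, "jaw": -1}, {"xyz": [0, 0, 0.03], "roll": 0, "jaw": -1}, {"xyz": [0, 0, 0.047], "roll": 0, "jaw": -1}, {"xyz": [0, 0, 0.047], "roll": 0, "jaw": -1}]}}

```text
time_s: 34.37
tool_pos: [0.5564, 0.2517, 0.0689]
tcp_rot: [-180.0, 0.1, -174.1]
force: [-1.1, -1.3, 3.9]
finger_gap: 0.722
finger_force: 30.0
```

Request:
{"op": "move_arm", "data": {"steps": [{"xyz": [0, 0, 0], "roll": 0, "jaw": 1}, {"xyz": [0, 0, 0], "roll": 0, "jaw": 1}, {"xyz": [0, 0, 0], "roll": 0, "jaw": 1}, {"xyz": [0, 0, 0], "roll": 0, "jaw": 1}, {"xyz": [0, 0, 0], "roll": 0, "jaw": 1}, {"xyz": [0, 0, 0], "roll": 0, "jaw": 1}, {"xyz": [0, 0, -0.3], "roll": 0, "jaw": 1}, {"xyz": [0, 0, -0.8], "roll": 0, "jaw": 1}, {"xyz": [0, 0, -0.8], "roll": 0, "jaw": 1}, {"xyz": [0, 0, -0.8], "roll": 0, "jaw": 1}, {"xyz": [0, 0, -0.8], "roll": 0, "jaw": 1}]}}

```text
time_s: 35.28
tool_pos: [0.5566, 0.2519, 0.1647]
tcp_rot: [180.0, 0.1, -174.1]
force: [0.5, -0.1, -0.4]
finger_gap: 1.001
finger_force: 0.0
```

```bash
python3 - <<'E'
from h import *
n=now();print(np.round(n,4))
plan(n,(.5686,-.0812,.165,177.9),(.5686,-.0812,.09,177.9))
E
```

```text
[5.566000e-01 2.519000e-01 1.647000e-01 1.859133e+02]
[0.062, -0.924, -0.001] 0.0074 rows 3 
[0.019, -0.926, -0.001] 0.0074 rows 3 
[-0.024, -0.925, -0.0] 0.0075 rows 3 <- at [0.5686, -0.0812, 0.165, 177.9]
[0.0, -0.0, 0.625] -0.0 rows 2 <- at [0.5686, -0.0812, 0.09, 177.9]
cmd [0.5686, -0.0812, 0.09, 177.8853]
```

Request:
{"op": "move_arm", "data": {"steps": [{"xyz": [0.062, -0.924, -0.001], "roll": 0.0074, "jaw": 1}, {"xyz": [0.062, -0.924, -0.001], "roll": 0.0074, "jaw": 1}, {"xyz": [0.062, -0.924, -0.001], "roll": 0.0074, "jaw": 1}, {"xyz": [0.062, -0.924, -0.001], "roll": 0.0074, "jaw": 1}]}}

```text
time_s: 35.62
tool_pos: [0.5597, 0.1306, 0.1608]
tcp_rot: [-179.4, -0.3, -177.3]
force: [-0.1, -0.4, -1.3]
finger_gap: 1.003
finger_force: 0.0
```

Request:
{"op": "move_arm", "data": {"steps": [{"xyz": [0.019, -0.926, -0.001], "roll": 0.0074, "jaw": 1}, {"xyz": [0.019, -0.926, -0.001], "roll": 0.0074, "jaw": 1}, {"xyz": [0.019, -0.926, -0.001], "roll": 0.0074, "jaw": 1}, {"xyz": [0.019, -0.926, -0.001], "roll": 0.0074, "jaw": 1}]}}

```text
time_s: 35.95
tool_pos: [0.5632, 0.0205, 0.1612]
tcp_rot: [-179.6, -0.3, -180.0]
force: [0.1, -0.2, -0.5]
finger_gap: 1.002
finger_force: 0.0
```

Request:
{"op": "move_arm", "data": {"steps": [{"xyz": [-0.024, -0.925, 0], "roll": 0.0075, "jaw": 1}, {"xyz": [-0.024, -0.925, 0], "roll": 0.0075, "jaw": 1}, {"xyz": [-0.024, -0.925, 0], "roll": 0.0075, "jaw": 1}, {"xyz": [-0.024, -0.925, 0], "roll": 0.0075, "jaw": 1}, {"xyz": [-0.024, -0.925, 0], "roll": 0.0075, "jaw": 1}, {"xyz": [-0.024, -0.925, 0], "roll": 0.0075, "jaw": 1}]}}

```text
time_s: 36.45
tool_pos: [0.5678, -0.0795, 0.1633]
tcp_rot: [179.9, -0.1, 178.0]
force: [-0.6, 0.5, 0.9]
finger_gap: 1.002
finger_force: 0.0
```

```bash
python3 - <<'E'
from h import *
n=now();print(np.round(n,4))
W=measure()
for k in ("L2","L3","BL","BS"): print(k,*top(W,k)[:4])
S=np.nanmean([cloud("side")[1] for _ in range(3)],0);r=S.reshape(-1,3)
for nm,c in dict(S2=(.5686,-.0812),L3=(.345,.248)).items():
    m=(abs(r[:,0]-c[0])<.1)&(abs(r[:,1]-c[1])<.07)&(r[:,2]>.043)&(r[:,2]<.056);print(nm,m.sum(),rect(r[m][:,:2]),r[m].mean(0)) if m.sum() else 0
plan(n,(.5686,-.0812,.09,177.9),(.5686,-.0812,.02,177.9))
E
```

```text
[ 5.678000e-01 -7.950000e-02  1.633000e-01  1.779883e+02]
L2 [ 0.4174 -0.0872] 8.3 0.0498 (array([ 0.4179, -0.0872]), array([0.1298, 0.0642]), 8.3)
L3 [0.3444 0.2478] 5.5 0.0502 (array([0.3449, 0.2483]), array([0.1299, 0.0645]), 5.4)
BL [0.5567 0.2536] 5.8 0.099 (array([0.557 , 0.2542]), array([0.1298, 0.0649]), 5.9)
BS [0.5379 0.3874] 5.1 0.0991 (array([0.538 , 0.3879]), array([0.0902, 0.0647]), 5.8)
S2 505 (array([ 0.54  , -0.0859]), array([0.1442, 0.0662]), -2.6) [ 0.55333458 -0.085785    0.04700062]
L3 1412 (array([0.3428, 0.2437]), array([0.1303, 0.0651]), 4.8) [0.34015984 0.24429674 0.04744912]
[-0.007, -0.014, 0.611] 0.0002 rows 2 <- at [0.5686, -0.0812, 0.09, 177.9]
[0.0, 0.0, 0.583] 0.0 rows 2 <- at [0.5686, -0.0812, 0.02, 177.9]
cmd [0.5686, -0.0812, 0.0201, 177.9163]
```

Request:
{"op": "move_arm", "data": {"steps": [{"xyz": [-0.007, -0.012, 0.3], "roll": 0, "jaw": 1}, {"xyz": [-0.007, -0.012, 0.611], "roll": 0, "jaw": 1}, {"xyz": [-0.007, -0.012, 0.611], "roll": 0, "jaw": 1}, {"xyz": [-0.007, -0.012, 0.611], "roll": 0, "jaw": 1}, {"xyz": [-0.007, -0.012, 0.611], "roll": 0, "jaw": 1}]}}

```text
time_s: 37.22
tool_pos: [0.5699, -0.0821, 0.0922]
tcp_rot: [180.0, 0.1, 177.9]
force: [0.6, 0.3, -0.1]
finger_gap: 1.0
finger_force: 0.0
```

Request:
{"op": "move_arm", "data": {"steps": [{"xyz": [0, 0, 0.3], "roll": 0, "jaw": 1}, {"xyz": [0, 0, 0.5], "roll": 0, "jaw": 1}, {"xyz": [0, 0, 0.583], "roll": 0, "jaw": 1}, {"xyz": [0, 0, 0.583], "roll": 0, "jaw": 1}, {"xyz": [0, 0, 0.583], "roll": 0, "jaw": -1}, {"xyz": [0, 0, 0.583], "roll": 0, "jaw": -1}, {"xyz": [0, 0, 0.583], "roll": 0, "jaw": -1}, {"xyz": [0, 0, 0.583], "roll": 0, "jaw": -1}, {"xyz": [0, 0, 0.583], "roll": 0, "jaw": -1}, {"xyz": [0, 0, 0.583], "roll": 0, "jaw": -1}, {"xyz": [0, 0, 0.583], "roll": 0, "jaw": -1}, {"xyz": [0, 0, 0.583], "roll": 0, "jaw": -1}]}}

```text
time_s: 38.22
tool_pos: [0.57, -0.0832, 0.0222]
tcp_rot: [-180.0, 0.1, 177.9]
force: [-0.6, -1.1, 7.3]
finger_gap: 0.725
finger_force: 29.8
```

```bash
python3 - <<'E'
from h import *
n=now();print(np.round(n,4))
dx=n[0]-.5686
plan(n,(n[0],n[1],.135,n[3]),(.5385+dx,.386,.2,186),(.5385+dx,.386,.13,186))
E
```

```text
[ 5.700000e-01 -8.320000e-02  2.220000e-02  1.778952e+02]
[0.0, 0.0, -0.94] -0.0 rows 3 <- at [0.57, -0.0832, 0.135, 177.8952]
[0.099, 0.974, -0.135] -0.0056 rows 3 
[0.064, 0.977, -0.136] -0.0056 rows 3 
[0.03, 0.979, -0.135] -0.0057 rows 3 
[-0.006, 0.98, -0.136] -0.0056 rows 3 <- at [0.5399, 0.386, 0.2, 186.0]
[0.0, 0.0, 0.583] -0.0 rows 2 <- at [0.5399, 0.386, 0.13, 186.0]
cmd [0.5399, 0.386, 0.1301, 185.9952]
```

Request:
{"op": "move_arm", "data": {"steps": [{"xyz": [0, 0, -0.2], "roll": 0, "jaw": -1}, {"xyz": [0, 0, -0.5], "roll": 0, "jaw": -1}, {"xyz": [0, 0, -0.94], "roll": 0, "jaw": -1}, {"xyz": [0, 0, -0.94], "roll": 0, "jaw": -1}, {"xyz": [0, 0, -0.94], "roll": 0, "jaw": -1}]}}

```text
time_s: 38.63
tool_pos: [0.5711, -0.0825, 0.1369]
tcp_rot: [180.0, 0.4, 177.9]
force: [0.3, 0.1, -2.1]
finger_gap: 0.721
finger_force: 29.9
```

Request:
{"op": "move_arm", "data": {"steps": [{"xyz": [0.02, 0.25, -0.05], "roll": -0.0056, "jaw": -1}, {"xyz": [0.06, 0.6, -0.135], "roll": -0.0056, "jaw": -1}, {"xyz": [0.099, 0.974, -0.135], "roll": -0.0056, "jaw": -1}, {"xyz": [0.099, 0.974, -0.135], "roll": -0.0056, "jaw": -1}]}}

```text
time_s: 38.97
tool_pos: [0.56, 0.0448, 0.1498]
tcp_rot: [179.5, 0.0, -179.5]
force: [0.7, 1.6, -1.6]
finger_gap: 0.723
finger_force: 29.9
```

Request:
{"op": "move_arm", "data": {"steps": [{"xyz": [0.02, 0.3, -0.05], "roll": -0.0056, "jaw": -1}, {"xyz": [0.04, 0.6, -0.136], "roll": -0.0056, "jaw": -1}, {"xyz": [0.064, 0.977, -0.136], "roll": -0.0056, "jaw": -1}, {"xyz": [0.064, 0.977, -0.136], "roll": -0.0056, "jaw": -1}]}}

```text
time_s: 39.3
tool_pos: [0.5517, 0.1624, 0.1661]
tcp_rot: [179.4, 0.0, -177.4]
force: [0.6, 1.7, -1.6]
finger_gap: 0.725
finger_force: 29.9
```

Request:
{"op": "move_arm", "data": {"steps": [{"xyz": [0.01, 0.3, -0.05], "roll": -0.0057, "jaw": -1}, {"xyz": [0.02, 0.6, -0.135], "roll": -0.0057, "jaw": -1}, {"xyz": [0.03, 0.979, -0.135], "roll": -0.0057, "jaw": -1}, {"xyz": [0.03, 0.979, -0.135], "roll": -0.0057, "jaw": -1}]}}

```text
time_s: 39.63
tool_pos: [0.5431, 0.2792, 0.1821]
tcp_rot: [179.4, -0.1, -175.4]
force: [-1.0, 1.4, -1.2]
finger_gap: 0.725
finger_force: 29.9
```

Request:
{"op": "move_arm", "data": {"steps": [{"xyz": [-0.002, 0.3, -0.05], "roll": -0.0056, "jaw": -1}, {"xyz": [-0.004, 0.6, -0.136], "roll": -0.0056, "jaw": -1}, {"xyz": [-0.006, 0.85, -0.136], "roll": -0.0056, "jaw": -1}, {"xyz": [-0.006, 0.98, -0.136], "roll": -0.0056, "jaw": -1}, {"xyz": [-0.006, 0.98, -0.136], "roll": -0.0056, "jaw": -1}, {"xyz": [-0.006, 0.98, -0.136], "roll": -0.0056, "jaw": -1}]}}

```text
time_s: 40.13
tool_pos: [0.5378, 0.386, 0.1963]
tcp_rot: [-179.9, -0.1, -173.9]
force: [1.0, -1.7, -2.3]
finger_gap: 0.723
finger_force: 29.9
```

Request:
{"op": "move_arm", "data": {"steps": [{"xyz": [0, 0, 0.3], "roll": 0, "jaw": -1}, {"xyz": [0, 0, 0.56], "roll": 0, "jaw": -1}, {"xyz": [0, 0, 0.56], "roll": 0, "jaw": -1}, {"xyz": [0, 0, 0.56], "roll": 0, "jaw": -1}, {"xyz": [0, 0, 0.56], "roll": 0, "jaw": -1}, {"xyz": [0, 0, 0.56], "roll": 0, "jaw": -1}]}}

```text
time_s: 40.63
tool_pos: [0.5399, 0.3869, 0.1335]
tcp_rot: [179.9, 0.1, -174.1]
force: [0.4, 0.2, -2.6]
finger_gap: 0.724
finger_force: 29.9
```

```bash
python3 - <<'E'
from h import *
n=now();print(np.round(n,4))
plan(n,(.5399,.386,.121,186),(.5399,.386,.1157,186))
E
```

```text
[5.399000e-01 3.869000e-01 1.335000e-01 1.859467e+02]
[0.001, -0.007, 0.104] -0.0001 rows 1 <- at [0.5399, 0.386, 0.121, 186.0]
[-0.0, -0.0, 0.044] -0.0 rows 1 <- at [0.5399, 0.386, 0.1157, 186.0]
cmd [0.5399, 0.386, 0.1157, 185.9827]
```

Request:
{"op": "move_arm", "data": {"steps": [{"xyz": [0, -0.006, 0.05], "roll": 0, "jaw": -1}, {"xyz": [0, -0.006, 0.104], "roll": 0, "jaw": -1}, {"xyz": [0, -0.006, 0.115], "roll": 0, "jaw": -1}, {"xyz": [0, -0.006, 0.115], "roll": 0, "jaw": -1}]}}

```text
time_s: 40.97
tool_pos: [0.5388, 0.3851, 0.117]
tcp_rot: [-179.9, -0.0, -174.0]
force: [-0.3, -0.0, -2.7]
finger_gap: 0.725
finger_force: 29.9
```

Request:
{"op": "move_arm", "data": {"steps": [{"xyz": [0, 0, 0.012], "roll": 0, "jaw": -1}, {"xyz": [0, 0, 0.025], "roll": 0, "jaw": -1}, {"xyz": [0, 0, 0.033], "roll": 0, "jaw": -1}, {"xyz": [0, 0, 0.033], "roll": 0, "jaw": -1}]}}

```text
time_s: 41.3
tool_pos: [0.5394, 0.3862, 0.1156]
tcp_rot: [180.0, 0.1, -174.0]
force: [-1.0, -1.3, 7.7]
finger_gap: 0.728
finger_force: 29.9
```

Request:
{"op": "move_arm", "data": {"steps": [{"xyz": [0, 0, 0], "roll": 0, "jaw": 1}, {"xyz": [0, 0, 0], "roll": 0, "jaw": 1}, {"xyz": [0, 0, 0], "roll": 0, "jaw": 1}, {"xyz": [0, 0, 0], "roll": 0, "jaw": 1}, {"xyz": [0, 0, 0], "roll": 0, "jaw": 1}, {"xyz": [0, 0, 0], "roll": 0, "jaw": 1}, {"xyz": [0, 0, -0.3], "roll": 0, "jaw": 1}, {"xyz": [0, 0, -0.7], "roll": 0, "jaw": 1}, {"xyz": [0, 0, -0.7], "roll": 0, "jaw": 1}, {"xyz": [0, 0, -0.7], "roll": 0, "jaw": 1}, {"xyz": [0, 0, -0.7], "roll": 0, "jaw": 1}]}}

```text
time_s: 42.22
tool_pos: [0.5391, 0.3853, 0.1976]
tcp_rot: [-180.0, 0.0, -174.0]
force: [-0.2, 0.2, -0.6]
finger_gap: 0.998
finger_force: 0.0
```

```bash
python3 - <<'E'
from h import *
n=now();print(np.round(n,4))
plan(n,(.4177,-.0872,.16,188.3),(.4177,-.0872,.09,188.3))
E
```

```text
[  0.5391   0.3853   0.1976 185.9924]
[0.354, -0.953, 0.078] -0.0016 rows 3 
[0.364, -0.949, 0.078] -0.0016 rows 3 
[0.373, -0.945, 0.078] -0.0016 rows 3 
[0.383, -0.941, 0.079] -0.0016 rows 3 <- at [0.4177, -0.0872, 0.16, 188.3]
[0.0, -0.0, 0.583] -0.0 rows 2 <- at [0.4177, -0.0872, 0.09, 188.3]
cmd [0.4177, -0.0872, 0.09, 188.2964]
```

Request:
{"op": "move_arm", "data": {"steps": [{"xyz": [0.354, -0.953, 0.078], "roll": -0.0016, "jaw": 1}, {"xyz": [0.354, -0.953, 0.078], "roll": -0.0016, "jaw": 1}, {"xyz": [0.354, -0.953, 0.078], "roll": -0.0016, "jaw": 1}, {"xyz": [0.354, -0.953, 0.078], "roll": -0.0016, "jaw": 1}]}}

```text
time_s: 42.55
tool_pos: [0.5062, 0.2555, 0.1842]
tcp_rot: [-179.2, -0.5, -173.8]
force: [-0.3, -1.1, 0.1]
finger_gap: 0.999
finger_force: 0.0
```

Request:
{"op": "move_arm", "data": {"steps": [{"xyz": [0.364, -0.949, 0.078], "roll": -0.0016, "jaw": 1}, {"xyz": [0.364, -0.949, 0.078], "roll": -0.0016, "jaw": 1}, {"xyz": [0.364, -0.949, 0.078], "roll": -0.0016, "jaw": 1}, {"xyz": [0.364, -0.949, 0.078], "roll": -0.0016, "jaw": 1}]}}

```text
time_s: 42.88
tool_pos: [0.4747, 0.1382, 0.1756]
tcp_rot: [-179.3, -0.6, -173.3]
force: [-0.1, -0.5, -0.0]
finger_gap: 1.004
finger_force: 0.0
```

Request:
{"op": "move_arm", "data": {"steps": [{"xyz": [0.373, -0.945, 0.078], "roll": -0.0016, "jaw": 1}, {"xyz": [0.373, -0.945, 0.078], "roll": -0.0016, "jaw": 1}, {"xyz": [0.373, -0.945, 0.078], "roll": -0.0016, "jaw": 1}, {"xyz": [0.373, -0.945, 0.078], "roll": -0.0016, "jaw": 1}]}}

```text
time_s: 43.22
tool_pos: [0.4433, 0.0213, 0.1667]
tcp_rot: [-179.5, -0.6, -172.8]
force: [-1.1, -0.1, -0.3]
finger_gap: 0.999
finger_force: 0.0
```

Request:
{"op": "move_arm", "data": {"steps": [{"xyz": [0.383, -0.941, 0.079], "roll": -0.0016, "jaw": 1}, {"xyz": [0.383, -0.941, 0.079], "roll": -0.0016, "jaw": 1}, {"xyz": [0.383, -0.941, 0.079], "roll": -0.0016, "jaw": 1}, {"xyz": [0.383, -0.941, 0.079], "roll": -0.0016, "jaw": 1}, {"xyz": [0.383, -0.941, 0.079], "roll": -0.0016, "jaw": 1}, {"xyz": [0.383, -0.941, 0.079], "roll": -0.0016, "jaw": 1}]}}

```text
time_s: 43.72
tool_pos: [0.4178, -0.0861, 0.1596]
tcp_rot: [179.9, -0.0, -171.7]
force: [-0.1, 0.1, 0.9]
finger_gap: 0.999
finger_force: 0.0
```

```bash
python3 - <<'E'
from h import *
n=now();print(np.round(n,4))
W=measure()
for k in ("L2","S3","L3","BL","BS"): print(k,*top(W,k)[:4])
S=np.nanmean([cloud("side")[1] for _ in range(3)],0);r=S.reshape(-1,3)
for nm,c in dict(L2=(.4177,-.0872),S3=(.3436,-.2459)).items():
    m=(abs(r[:,0]-c[0])<.09)&(abs(r[:,1]-c[1])<.07)&(r[:,2]>.043)&(r[:,2]<.056);print(nm,m.sum(),rect(r[m][:,:2]))
plan(n,(.4177,-.0872,.09,188.3),(.4177,-.0872,.02,188.3))
E
```

```text
[ 4.178000e-01 -8.610000e-02  1.596000e-01  1.882928e+02]
L2 [0. 0.] 90.0 0.0 (array([0., 0.]), array([0., 0.]), 0.0)
S3 [0. 0.] 90.0 0.0 (array([0., 0.]), array([0., 0.]), 0.0)
L3 [0.3445 0.2478] 5.4 0.0502 (array([0.3449, 0.2484]), array([0.1299, 0.0649]), 5.7)
BL [0.5567 0.2536] 5.9 0.099 (array([0.5572, 0.2542]), array([0.1301, 0.0644]), 6.0)
BS [0.5374 0.3869] 4.5 0.1439 (array([0.5376, 0.3877]), array([0.0903, 0.0646]), 4.9)
L2 791 (array([ 0.4151, -0.0924]), array([0.1304, 0.0659]), 8.2)
S3 489 (array([ 0.3404, -0.2509]), array([0.0908, 0.0659]), -8.1)
[0.002, -0.009, 0.58] -0.0 rows 2 <- at [0.4177, -0.0872, 0.09, 188.3]
[0.0, -0.0, 0.583] -0.0 rows 2 <- at [0.4177, -0.0872, 0.02, 188.3]
cmd [0.4177, -0.0872, 0.02, 188.2928]h.py:47: RuntimeWarning: divide by zero encountered in scalar divide
  return q[:,:2].mean(0).round(4),np.degrees(math.atan(v[1]/v[0])).round(1),np.median(q[:,2]).round(4),r,len(q)
```

Request:
{"op": "move_arm", "data": {"steps": [{"xyz": [0.002, -0.009, 0.3], "roll": 0, "jaw": 1}, {"xyz": [0.002, -0.009, 0.58], "roll": 0, "jaw": 1}, {"xyz": [0.002, -0.009, 0.58], "roll": 0, "jaw": 1}, {"xyz": [0.002, -0.009, 0.58], "roll": 0, "jaw": 1}, {"xyz": [0.002, -0.009, 0.58], "roll": 0, "jaw": 1}]}}

```text
time_s: 44.48
tool_pos: [0.418, -0.0873, 0.0915]
tcp_rot: [180.0, 0.0, -171.7]
force: [-0.4, -0.0, -0.1]
finger_gap: 0.999
finger_force: 0.0
```

Request:
{"op": "move_arm", "data": {"steps": [{"xyz": [0, 0, 0.3], "roll": 0, "jaw": 1}, {"xyz": [0, 0, 0.5], "roll": 0, "jaw": 1}, {"xyz": [0, 0, 0.583], "roll": 0, "jaw": 1}, {"xyz": [0, 0, 0.583], "roll": 0, "jaw": 1}, {"xyz": [0, 0, 0.583], "roll": 0, "jaw": -1}, {"xyz": [0, 0, 0.583], "roll": 0, "jaw": -1}, {"xyz": [0, 0, 0.583], "roll": 0, "jaw": -1}, {"xyz": [0, 0, 0.583], "roll": 0, "jaw": -1}, {"xyz": [0, 0, 0.583], "roll": 0, "jaw": -1}, {"xyz": [0, 0, 0.583], "roll": 0, "jaw": -1}, {"xyz": [0, 0, 0.583], "roll": 0, "jaw": -1}, {"xyz": [0, 0, 0.583], "roll": 0, "jaw": -1}]}}

```text
time_s: 45.48
tool_pos: [0.4184, -0.0888, 0.0217]
tcp_rot: [-179.9, 0.1, -171.7]
force: [-0.9, -1.4, 8.1]
finger_gap: 0.72
finger_force: 30.0
```

```bash
python3 - <<'E'
from h import *
n=now();print(np.round(n,4))
dx=n[0]-.4178
plan(n,(n[0],n[1],.135,n[3]),(.5564+dx,.2517,.2,185.9))
E
```

```text
[ 4.184000e-01 -8.880000e-02  2.170000e-02  1.882591e+02]
[0.0, 0.0, -0.945] -0.0 rows 3 <- at [0.4184, -0.0888, 0.135, 188.2591]
[-0.517, 0.881, -0.18] 0.0022 rows 3 
[-0.505, 0.888, -0.181] 0.0022 rows 3 
[-0.492, 0.894, -0.18] 0.0022 rows 3 <- at [0.557, 0.2517, 0.2, 185.9]
cmd [0.5571, 0.2517, 0.2, 185.8831]
```

Request:
{"op": "move_arm", "data": {"steps": [{"xyz": [0, 0, -0.2], "roll": 0, "jaw": -1}, {"xyz": [0, 0, -0.5], "roll": 0, "jaw": -1}, {"xyz": [0, 0, -0.945], "roll": 0, "jaw": -1}, {"xyz": [0, 0, -0.945], "roll": 0, "jaw": -1}, {"xyz": [0, 0, -0.945], "roll": 0, "jaw": -1}]}}

```text
time_s: 45.9
tool_pos: [0.4192, -0.0873, 0.1382]
tcp_rot: [-180.0, 0.4, -171.7]
force: [1.6, -0.5, -4.2]
finger_gap: 0.724
finger_force: 30.0
```

Request:
{"op": "move_arm", "data": {"steps": [{"xyz": [-0.15, 0.25, -0.05], "roll": 0.0022, "jaw": -1}, {"xyz": [-0.3, 0.55, -0.18], "roll": 0.0022, "jaw": -1}, {"xyz": [-0.517, 0.881, -0.18], "roll": 0.0022, "jaw": -1}, {"xyz": [-0.517, 0.881, -0.18], "roll": 0.0022, "jaw": -1}]}}

```text
time_s: 46.23
tool_pos: [0.4679, 0.0346, 0.1568]
tcp_rot: [179.5, 0.6, -172.1]
force: [0.5, 1.7, -3.1]
finger_gap: 0.718
finger_force: 30.0
```

Request:
{"op": "move_arm", "data": {"steps": [{"xyz": [-0.15, 0.27, -0.06], "roll": 0.0022, "jaw": -1}, {"xyz": [-0.33, 0.58, -0.18], "roll": 0.0022, "jaw": -1}, {"xyz": [-0.505, 0.888, -0.181], "roll": 0.0022, "jaw": -1}, {"xyz": [-0.505, 0.888, -0.181], "roll": 0.0022, "jaw": -1}]}}

```text
time_s: 46.57
tool_pos: [0.5127, 0.1495, 0.1784]
tcp_rot: [179.4, 0.5, -172.9]
force: [1.4, 2.0, -3.8]
finger_gap: 0.729
finger_force: 30.0
```

Request:
{"op": "move_arm", "data": {"steps": [{"xyz": [-0.15, 0.27, -0.06], "roll": 0.0022, "jaw": -1}, {"xyz": [-0.33, 0.58, -0.18], "roll": 0.0022, "jaw": -1}, {"xyz": [-0.42, 0.77, -0.18], "roll": 0.0022, "jaw": -1}, {"xyz": [-0.492, 0.894, -0.18], "roll": 0.0022, "jaw": -1}, {"xyz": [-0.492, 0.894, -0.18], "roll": 0.0022, "jaw": -1}, {"xyz": [-0.492, 0.894, -0.18], "roll": 0.0022, "jaw": -1}]}}

```text
time_s: 47.07
tool_pos: [0.5552, 0.2525, 0.1971]
tcp_rot: [-179.9, -0.1, -174.0]
force: [0.2, 0.0, -4.5]
finger_gap: 0.723
finger_force: 30.0
```

Request:
{"op": "move_arm", "data": {"steps": [{"xyz": [0, 0, 0.3], "roll": 0, "jaw": -1}, {"xyz": [0, 0, 0.56], "roll": 0, "jaw": -1}, {"xyz": [0, 0, 0.56], "roll": 0, "jaw": -1}, {"xyz": [0, 0, 0.56], "roll": 0, "jaw": -1}, {"xyz": [0, 0, 0.56], "roll": 0, "jaw": -1}, {"xyz": [0, 0, 0.56], "roll": 0, "jaw": -1}]}}

```text
time_s: 47.57
tool_pos: [0.5569, 0.253, 0.1336]
tcp_rot: [179.9, 0.2, -174.1]
force: [0.3, 0.1, -3.0]
finger_gap: 0.722
finger_force: 30.0
```

```bash
python3 - <<'E'
from h import *
n=now();print(np.round(n,4))
plan(n,(.557,.2517,.119,185.9),(.557,.2517,.1152,185.9))
E
```

```text
[5.569000e-01 2.530000e-01 1.336000e-01 1.858913e+02]
[0.001, -0.011, 0.121] -0.0 rows 1 <- at [0.557, 0.2517, 0.119, 185.9]
[-0.0, 0.0, 0.032] -0.0 rows 1 <- at [0.557, 0.2517, 0.1152, 185.9]
cmd [0.5569, 0.2517, 0.1152, 185.8913]
```

Request:
{"op": "move_arm", "data": {"steps": [{"xyz": [0, -0.009, 0.05], "roll": 0, "jaw": -1}, {"xyz": [0, -0.009, 0.1], "roll": 0, "jaw": -1}, {"xyz": [0, -0.009, 0.121], "roll": 0, "jaw": -1}, {"xyz": [0, -0.009, 0.121], "roll": 0, "jaw": -1}]}}

```text
time_s: 47.9
tool_pos: [0.5557, 0.251, 0.1165]
tcp_rot: [-179.9, -0.1, -174.1]
force: [0.7, -0.1, -4.8]
finger_gap: 0.723
finger_force: 30.0
```

Request:
{"op": "move_arm", "data": {"steps": [{"xyz": [0, 0, 0.012], "roll": 0, "jaw": -1}, {"xyz": [0, 0, 0.024], "roll": 0, "jaw": -1}, {"xyz": [0, 0, 0.034], "roll": 0, "jaw": -1}, {"xyz": [0, 0, 0.034], "roll": 0, "jaw": -1}]}}

```text
time_s: 48.23
tool_pos: [0.5563, 0.252, 0.115]
tcp_rot: [-180.0, 0.1, -174.1]
force: [-3.5, -2.3, 9.2]
finger_gap: 0.728
finger_force: 30.0
```

Request:
{"op": "move_arm", "data": {"steps": [{"xyz": [0, 0, 0], "roll": 0, "jaw": 1}, {"xyz": [0, 0, 0], "roll": 0, "jaw": 1}, {"xyz": [0, 0, 0], "roll": 0, "jaw": 1}, {"xyz": [0, 0, 0], "roll": 0, "jaw": 1}, {"xyz": [0, 0, 0], "roll": 0, "jaw": 1}, {"xyz": [0, 0, 0], "roll": 0, "jaw": 1}, {"xyz": [0, 0, -0.3], "roll": 0, "jaw": 1}, {"xyz": [0, 0, -0.7], "roll": 0, "jaw": 1}, {"xyz": [0, 0, -0.7], "roll": 0, "jaw": 1}, {"xyz": [0, 0, -0.7], "roll": 0, "jaw": 1}, {"xyz": [0, 0, -0.7], "roll": 0, "jaw": 1}]}}

```text
time_s: 49.15
tool_pos: [0.5561, 0.2512, 0.197]
tcp_rot: [-180.0, 0.0, -174.1]
force: [-0.3, 0.4, 0.4]
finger_gap: 0.999
finger_force: 0.0
```

```bash
python3 - <<'E'
from h import *
n=now();print(np.round(n,4),sensors.get_obs()["q"].round(0))
plan(n,(.45,0,.18,180),(.3436,-.2459,.16,171.9))
E
```

```text
[  0.5561   0.2512   0.197  185.9126] [ -6.  46. -43.  94.  37.  55.  34.]
[0.365, -0.664, 0.047] 0.0055 rows 3 
[0.342, -0.676, 0.047] 0.0055 rows 3 
[0.318, -0.687, 0.047] 0.0054 rows 3 <- at [0.45, 0.0, 0.18, 180.0]
[0.296, -0.683, 0.056] 0.0075 rows 3 
[0.263, -0.696, 0.056] 0.0075 rows 3 
[0.23, -0.708, 0.055] 0.0075 rows 3 <- at [0.3436, -0.2459, 0.16, 171.9]
cmd [0.3436, -0.2459, 0.16, 171.9086]
```

Request:
{"op": "move_arm", "data": {"steps": [{"xyz": [0.365, -0.664, 0.047], "roll": 0.0055, "jaw": 1}, {"xyz": [0.365, -0.664, 0.047], "roll": 0.0055, "jaw": 1}, {"xyz": [0.365, -0.664, 0.047], "roll": 0.0055, "jaw": 1}, {"xyz": [0.365, -0.664, 0.047], "roll": 0.0055, "jaw": 1}]}}

```text
time_s: 49.48
tool_pos: [0.5187, 0.1625, 0.1891]
tcp_rot: [-179.7, -0.3, -176.3]
force: [0.6, -0.2, -0.5]
finger_gap: 1.0
finger_force: 0.0
```

Request:
{"op": "move_arm", "data": {"steps": [{"xyz": [0.342, -0.676, 0.047], "roll": 0.0055, "jaw": 1}, {"xyz": [0.342, -0.676, 0.047], "roll": 0.0055, "jaw": 1}, {"xyz": [0.342, -0.676, 0.047], "roll": 0.0055, "jaw": 1}, {"xyz": [0.342, -0.676, 0.047], "roll": 0.0055, "jaw": 1}]}}

```text
time_s: 49.82
tool_pos: [0.4841, 0.0812, 0.1845]
tcp_rot: [-179.9, -0.2, -178.2]
force: [-0.9, 0.9, -0.6]
finger_gap: 0.996
finger_force: 0.0
```

Request:
{"op": "move_arm", "data": {"steps": [{"xyz": [0.318, -0.687, 0.047], "roll": 0.0054, "jaw": 1}, {"xyz": [0.318, -0.687, 0.047], "roll": 0.0054, "jaw": 1}, {"xyz": [0.318, -0.687, 0.047], "roll": 0.0054, "jaw": 1}, {"xyz": [0.318, -0.687, 0.047], "roll": 0.0054, "jaw": 1}, {"xyz": [0.318, -0.687, 0.047], "roll": 0.0054, "jaw": 1}]}}

```text
time_s: 50.23
tool_pos: [0.4517, 0.0025, 0.1803]
tcp_rot: [179.8, 0.1, -179.9]
force: [0.1, 0.8, -0.2]
finger_gap: 1.001
finger_force: 0.0
```

Request:
{"op": "move_arm", "data": {"steps": [{"xyz": [0.296, -0.683, 0.056], "roll": 0.0075, "jaw": 1}, {"xyz": [0.296, -0.683, 0.056], "roll": 0.0075, "jaw": 1}, {"xyz": [0.296, -0.683, 0.056], "roll": 0.0075, "jaw": 1}, {"xyz": [0.296, -0.683, 0.056], "roll": 0.0075, "jaw": 1}]}}

```text
time_s: 50.57
tool_pos: [0.415, -0.082, 0.1732]
tcp_rot: [180.0, -0.0, 177.2]
force: [0.3, 0.0, 0.4]
finger_gap: 1.0
finger_force: 0.0
```

```bash
python3 - <<'E'
from h import *
n=now();print(np.round(n,4),sensors.get_obs()["q"].round(0))
W=measure()
for k in ("S3","L3","BL","BS"): print(k,*top(W,k)[:4])
plan(n,(.3436,-.2459,.16,171.9))
E
```

```text
[ 4.150000e-01 -8.200000e-02  1.732000e-01  1.772122e+02] [ 30.  36. -39. 126.  45.  32.  44.]
S3 [0. 0.] 90.0 0.0 (array([0., 0.]), array([0., 0.]), 0.0)
L3 [0.3444 0.2478] 5.5 0.0502 (array([0.3449, 0.2482]), array([0.1305, 0.0644]), 5.6)
BL [0.5546 0.2533] 5.7 0.1437 (array([0.555, 0.254]), array([0.1297, 0.0644]), 6.0)
BS [0.5375 0.387 ] 3.9 0.144 (array([0.5376, 0.388 ]), array([0.09  , 0.0648]), 4.6)
[0.264, -0.696, 0.055] 0.0074 rows 3 
[0.231, -0.708, 0.055] 0.0074 rows 3 <- at [0.3436, -0.2459, 0.16, 171.9]
cmd [0.3436, -0.2459, 0.16, 171.8842]h.py:47: RuntimeWarning: divide by zero encountered in scalar divide
  return q[:,:2].mean(0).round(4),np.degrees(math.atan(v[1]/v[0])).round(1),np.median(q[:,2]).round(4),r,len(q)
```

Request:
{"op": "move_arm", "data": {"steps": [{"xyz": [0.264, -0.696, 0.055], "roll": 0.0074, "jaw": 1}, {"xyz": [0.264, -0.696, 0.055], "roll": 0.0074, "jaw": 1}, {"xyz": [0.264, -0.696, 0.055], "roll": 0.0074, "jaw": 1}, {"xyz": [0.264, -0.696, 0.055], "roll": 0.0074, "jaw": 1}]}}

```text
time_s: 51.1
tool_pos: [0.3786, -0.1649, 0.1666]
tcp_rot: [-180.0, -0.0, 174.5]
force: [0.1, 0.4, 0.6]
finger_gap: 1.003
finger_force: 0.0
```

Request:
{"op": "move_arm", "data": {"steps": [{"xyz": [0.231, -0.708, 0.055], "roll": 0.0074, "jaw": 1}, {"xyz": [0.231, -0.708, 0.055], "roll": 0.0074, "jaw": 1}, {"xyz": [0.231, -0.708, 0.055], "roll": 0.0074, "jaw": 1}, {"xyz": [0.231, -0.708, 0.055], "roll": 0.0074, "jaw": 1}, {"xyz": [0.231, -0.708, 0.055], "roll": 0.0074, "jaw": 1}, {"xyz": [0.231, -0.708, 0.055], "roll": 0.0074, "jaw": 1}]}}

```text
time_s: 51.6
tool_pos: [0.3458, -0.2433, 0.1607]
tcp_rot: [179.9, 0.1, 172.2]
force: [-0.1, -0.1, -0.4]
finger_gap: 1.001
finger_force: 0.0
```

```bash
python3 - <<'E'
from h import *
n=now();print(np.round(n,4),sensors.get_obs()["q"].round(0))
S=np.nanmean([cloud("side")[1] for _ in range(3)],0);r=S.reshape(-1,3)
c=(.3436,-.2459)
m=(abs(r[:,0]-c[0])<.09)&(abs(r[:,1]-c[1])<.07)&(r[:,2]>.043)&(r[:,2]<.056);print(m.sum(),rect(r[m][:,:2]))
plan(n,(.3436,-.2459,.09,171.9),(.3436,-.2459,.02,171.9))
E
```

```text
[ 3.458000e-01 -2.433000e-01  1.607000e-01  1.722459e+02] [ 53.  38. -38. 127.  48.  30.  60.]
487 (array([ 0.3406, -0.2513]), array([0.0905, 0.0671]), -7.7)
[0.015, -0.024, 0.589] 0.001 rows 2 <- at [0.3436, -0.2459, 0.09, 171.9]
[-0.0, 0.0, 0.583] -0.0 rows 2 <- at [0.3436, -0.2459, 0.02, 171.9]
cmd [0.3436, -0.2459, 0.02, 171.8859]
```

Request:
{"op": "move_arm", "data": {"steps": [{"xyz": [0.01, -0.018, 0.3], "roll": 0.001, "jaw": 1}, {"xyz": [0.01, -0.018, 0.589], "roll": 0.001, "jaw": 1}, {"xyz": [0.01, -0.018, 0.589], "roll": 0.001, "jaw": 1}, {"xyz": [0.01, -0.018, 0.589], "roll": 0.001, "jaw": 1}, {"xyz": [0.01, -0.018, 0.589], "roll": 0.001, "jaw": 1}, {"xyz": [0.01, -0.018, 0.589], "roll": 0.001, "jaw": 1}]}}

```text
time_s: 52.25
tool_pos: [0.3433, -0.2472, 0.0911]
tcp_rot: [180.0, 0.2, 171.7]
force: [0.2, 0.5, -0.8]
finger_gap: 1.001
finger_force: 0.0
```

```bash
python3 - <<'E'
from h import *
n=now();print(np.round(n,4),sensors.get_obs()["q"].round(0))
plan(n,(.3436,-.2459,.02,171.9))
E
```

```text
[ 3.433000e-01 -2.472000e-01  9.110000e-02  1.716731e+02] [ 45.  44. -24. 130.  65.  18.  45.]
[-0.001, 0.011, 0.592] -0.0006 rows 2 <- at [0.3436, -0.2459, 0.02, 171.9]
cmd [0.3436, -0.246, 0.02, 171.8891]
```

Request:
{"op": "move_arm", "data": {"steps": [{"xyz": [0, 0.008, 0.1], "roll": 0, "jaw": 1}, {"xyz": [0, 0.008, 0.2], "roll": 0, "jaw": 1}, {"xyz": [0, 0.008, 0.3], "roll": 0, "jaw": 1}, {"xyz": [0, 0.008, 0.4], "roll": 0, "jaw": 1}, {"xyz": [0, 0.008, 0.5], "roll": 0, "jaw": 1}, {"xyz": [0, 0.008, 0.585], "roll": 0, "jaw": 1}, {"xyz": [0, 0.008, 0.585], "roll": 0, "jaw": 1}, {"xyz": [0, 0.008, 0.585], "roll": 0, "jaw": 1}]}}

```text
time_s: 52.92
tool_pos: [0.3428, -0.2468, 0.0202]
tcp_rot: [179.9, 0.1, 171.6]
force: [-0.8, -0.8, 0.6]
finger_gap: 1.001
finger_force: 0.0
```

```bash
python3 - <<'E'
from h import *
n=now();print(np.round(n,4),sensors.get_obs()["q"].round(0))
E
```

```text
[ 3.428000e-01 -2.468000e-01  2.020000e-02  1.715615e+02] [ 42.  53. -19. 131. 101.  16.  10.]
```

Request:
{"op": "move_arm", "data": {"steps": [{"xyz": [0, 0, 0], "roll": 0, "jaw": -1}, {"xyz": [0, 0, 0], "roll": 0, "jaw": -1}, {"xyz": [0, 0, 0], "roll": 0, "jaw": -1}, {"xyz": [0, 0, 0], "roll": 0, "jaw": -1}, {"xyz": [0, 0, 0], "roll": 0, "jaw": -1}, {"xyz": [0, 0, 0], "roll": 0, "jaw": -1}, {"xyz": [0, 0, 0], "roll": 0, "jaw": -1}, {"xyz": [0, 0, 0], "roll": 0, "jaw": -1}, {"xyz": [0, 0, 0], "roll": 0, "jaw": -1}]}}

```text
time_s: 53.67
tool_pos: [0.3423, -0.2474, 0.0199]
tcp_rot: [-179.9, 0.0, 171.6]
force: [-0.1, -2.6, 6.7]
finger_gap: 0.725
finger_force: 30.0
```

Request:
{"op": "move_arm", "data": {"steps": [{"xyz": [0, 0, -0.1], "roll": 0, "jaw": -1}, {"xyz": [0, 0, -0.25], "roll": 0, "jaw": -1}, {"xyz": [0, 0, -0.4], "roll": 0, "jaw": -1}, {"xyz": [0, 0, -0.55], "roll": 0, "jaw": -1}, {"xyz": [0, 0, -0.7], "roll": 0, "jaw": -1}, {"xyz": [0, 0, -0.85], "roll": 0, "jaw": -1}, {"xyz": [0, 0, -0.98], "roll": 0, "jaw": -1}, {"xyz": [0, 0, -0.98], "roll": 0, "jaw": -1}, {"xyz": [0, 0, -0.98], "roll": 0, "jaw": -1}]}}

```text
time_s: 54.42
tool_pos: [0.3422, -0.2469, 0.137]
tcp_rot: [-180.0, 0.1, 171.6]
force: [-0.6, 0.4, -4.1]
finger_gap: 0.721
finger_force: 30.0
```

```bash
python3 - <<'E'
from h import *
n=now();print(np.round(n,4),sensors.get_obs()["q"].round(0))
plan(n,(.45,0,.21,178),(.5385,.386,.25,185))
E
```

```text
[ 3.422000e-01 -2.469000e-01  1.370000e-01  1.715927e+02] [ 49.  39. -31. 129.  50.  25.  58.]
[-0.196, 0.722, -0.203] -0.0059 rows 3 
[-0.223, 0.714, -0.203] -0.0059 rows 3 
[-0.248, 0.706, -0.202] -0.006 rows 3 <- at [0.45, 0.0, 0.21, 178.0]
[-0.156, 0.81, -0.083] -0.0049 rows 3 
[-0.181, 0.805, -0.084] -0.0048 rows 3 
[-0.206, 0.799, -0.083] -0.0049 rows 3 
[-0.23, 0.793, -0.084] -0.0048 rows 3 <- at [0.5385, 0.386, 0.25, 185.0]
cmd [0.5385, 0.386, 0.2501, 184.9847]
```

Request:
{"op": "move_arm", "data": {"steps": [{"xyz": [-0.06, 0.22, -0.1], "roll": -0.0059, "jaw": -1}, {"xyz": [-0.13, 0.47, -0.203], "roll": -0.0059, "jaw": -1}, {"xyz": [-0.196, 0.722, -0.203], "roll": -0.0059, "jaw": -1}, {"xyz": [-0.196, 0.722, -0.203], "roll": -0.0059, "jaw": -1}]}}

```text
time_s: 54.75
tool_pos: [0.3821, -0.1579, 0.1612]
tcp_rot: [179.7, 0.3, 174.3]
force: [0.1, -1.2, -2.4]
finger_gap: 0.723
finger_force: 30.0
```

Request:
{"op": "move_arm", "data": {"steps": [{"xyz": [-0.07, 0.24, -0.1], "roll": -0.0059, "jaw": -1}, {"xyz": [-0.15, 0.48, -0.203], "roll": -0.0059, "jaw": -1}, {"xyz": [-0.223, 0.714, -0.203], "roll": -0.0059, "jaw": -1}, {"xyz": [-0.223, 0.714, -0.203], "roll": -0.0059, "jaw": -1}]}}

```text
time_s: 55.08
tool_pos: [0.4177, -0.0756, 0.1857]
tcp_rot: [179.7, 0.3, 176.4]
force: [0.5, -0.7, -3.2]
finger_gap: 0.726
finger_force: 30.0
```

Request:
{"op": "move_arm", "data": {"steps": [{"xyz": [-0.08, 0.24, -0.1], "roll": -0.006, "jaw": -1}, {"xyz": [-0.16, 0.48, -0.202], "roll": -0.006, "jaw": -1}, {"xyz": [-0.248, 0.706, -0.202], "roll": -0.006, "jaw": -1}, {"xyz": [-0.248, 0.706, -0.202], "roll": -0.006, "jaw": -1}]}}

```text
time_s: 55.42
tool_pos: [0.4531, 0.007, 0.2099]
tcp_rot: [179.6, 0.3, 178.5]
force: [0.1, 0.7, -2.4]
finger_gap: 0.724
finger_force: 30.0
```

Request:
{"op": "move_arm", "data": {"steps": [{"xyz": [-0.05, 0.27, -0.083], "roll": -0.0049, "jaw": -1}, {"xyz": [-0.1, 0.54, -0.083], "roll": -0.0049, "jaw": -1}, {"xyz": [-0.156, 0.81, -0.083], "roll": -0.0049, "jaw": -1}, {"xyz": [-0.156, 0.81, -0.083], "roll": -0.0049, "jaw": -1}]}}

```text
time_s: 55.75
tool_pos: [0.4731, 0.1049, 0.2194]
tcp_rot: [179.6, 0.2, -179.7]
force: [0.5, 2.1, -2.6]
finger_gap: 0.725
finger_force: 30.0
```

Request:
{"op": "move_arm", "data": {"steps": [{"xyz": [-0.06, 0.27, -0.084], "roll": -0.0048, "jaw": -1}, {"xyz": [-0.12, 0.54, -0.084], "roll": -0.0048, "jaw": -1}, {"xyz": [-0.181, 0.805, -0.084], "roll": -0.0048, "jaw": -1}, {"xyz": [-0.181, 0.805, -0.084], "roll": -0.0048, "jaw": -1}]}}

```text
time_s: 56.08
tool_pos: [0.4942, 0.2012, 0.2292]
tcp_rot: [179.6, 0.1, -178.0]
force: [0.6, 1.4, -2.0]
finger_gap: 0.725
finger_force: 30.0
```

Request:
{"op": "move_arm", "data": {"steps": [{"xyz": [-0.07, 0.27, -0.083], "roll": -0.0049, "jaw": -1}, {"xyz": [-0.14, 0.54, -0.083], "roll": -0.0049, "jaw": -1}, {"xyz": [-0.206, 0.799, -0.083], "roll": -0.0049, "jaw": -1}, {"xyz": [-0.206, 0.799, -0.083], "roll": -0.0049, "jaw": -1}]}}

```text
time_s: 56.42
tool_pos: [0.5153, 0.2972, 0.2386]
tcp_rot: [179.6, 0.0, -176.3]
force: [-0.0, 1.1, -3.0]
finger_gap: 0.726
finger_force: 30.0
```

Request:
{"op": "move_arm", "data": {"steps": [{"xyz": [-0.07, 0.27, -0.084], "roll": -0.0048, "jaw": -1}, {"xyz": [-0.15, 0.53, -0.084], "roll": -0.0048, "jaw": -1}, {"xyz": [-0.23, 0.793, -0.084], "roll": -0.0048, "jaw": -1}, {"xyz": [-0.23, 0.793, -0.084], "roll": -0.0048, "jaw": -1}, {"xyz": [-0.23, 0.793, -0.084], "roll": -0.0048, "jaw": -1}, {"xyz": [-0.23, 0.793, -0.084], "roll": -0.0048, "jaw": -1}]}}

```text
time_s: 56.92
tool_pos: [0.5378, 0.3844, 0.2477]
tcp_rot: [-179.8, -0.1, -175.0]
force: [0.6, -0.4, -2.8]
finger_gap: 0.723
finger_force: 30.0
```

```bash
python3 - <<'E'
from h import *
n=now();print(np.round(n,4),sensors.get_obs()["finger_gap"])
plan(n,(.5369,.386,.176,185.6))
E
```

```text
[  0.5378   0.3844   0.2477 185.0393] 0.7233904746088579
[0.006, 0.014, 0.598] -0.0016 rows 2 <- at [0.5369, 0.386, 0.176, 185.6]
cmd [0.537, 0.3861, 0.1759, 185.6153]
```

Request:
{"op": "move_arm", "data": {"steps": [{"xyz": [0.003, 0.005, 0.25], "roll": -0.0016, "jaw": -1}, {"xyz": [0.003, 0.005, 0.45], "roll": -0.0016, "jaw": -1}, {"xyz": [0.003, 0.005, 0.598], "roll": -0.0016, "jaw": -1}, {"xyz": [0.003, 0.005, 0.598], "roll": -0.0016, "jaw": -1}, {"xyz": [0.003, 0.005, 0.598], "roll": -0.0016, "jaw": -1}, {"xyz": [0.003, 0.005, 0.598], "roll": -0.0016, "jaw": -1}]}}

```text
time_s: 57.42
tool_pos: [0.5384, 0.3865, 0.1792]
tcp_rot: [180.0, 0.1, -174.5]
force: [0.1, 0.4, -2.8]
finger_gap: 0.724
finger_force: 30.0
```

```bash
python3 - <<'E'
from h import *
n=now();print(np.round(n,4),sensors.get_obs()["finger_gap"])
plan(n,(.5369,.386,.162,185.6),(.5369,.386,.1585,185.6))
E
```

```text
[5.384000e-01 3.865000e-01 1.792000e-01 1.855435e+02] 0.7239901599131857
[0.012, -0.003, 0.143] -0.0002 rows 1 <- at [0.5369, 0.386, 0.162, 185.6]
[0.0, 0.0, 0.03] 0.0 rows 1 <- at [0.5369, 0.386, 0.1585, 185.6]
cmd [0.537, 0.386, 0.1584, 185.6155]
```

Request:
{"op": "move_arm", "data": {"steps": [{"xyz": [0.01, -0.003, 0.05], "roll": 0, "jaw": -1}, {"xyz": [0.01, -0.003, 0.1], "roll": 0, "jaw": -1}, {"xyz": [0.01, -0.003, 0.138], "roll": 0, "jaw": -1}, {"xyz": [0.01, -0.003, 0.138], "roll": 0, "jaw": -1}]}}

```text
time_s: 57.75
tool_pos: [0.5361, 0.3857, 0.1607]
tcp_rot: [-179.9, -0.1, -174.4]
force: [-0.1, -0.1, -3.3]
finger_gap: 0.724
finger_force: 30.0
```

Request:
{"op": "move_arm", "data": {"steps": [{"xyz": [0, 0, 0.012], "roll": 0, "jaw": -1}, {"xyz": [0, 0, 0.024], "roll": 0, "jaw": -1}, {"xyz": [0, 0, 0.034], "roll": 0, "jaw": -1}, {"xyz": [0, 0, 0.034], "roll": 0, "jaw": -1}]}}

```text
time_s: 58.08
tool_pos: [0.5367, 0.3869, 0.1584]
tcp_rot: [180.0, 0.1, -174.4]
force: [-1.5, 0.4, 1.9]
finger_gap: 0.728
finger_force: 30.0
```

Request:
{"op": "move_arm", "data": {"steps": [{"xyz": [0, 0, 0], "roll": 0, "jaw": 1}, {"xyz": [0, 0, 0], "roll": 0, "jaw": 1}, {"xyz": [0, 0, 0], "roll": 0, "jaw": 1}, {"xyz": [0, 0, 0], "roll": 0, "jaw": 1}, {"xyz": [0, 0, 0], "roll": 0, "jaw": 1}, {"xyz": [0, 0, 0], "roll": 0, "jaw": 1}, {"xyz": [0, 0, -0.3], "roll": 0, "jaw": 1}, {"xyz": [0, 0, -0.65], "roll": 0, "jaw": 1}, {"xyz": [0, 0, -0.65], "roll": 0, "jaw": 1}, {"xyz": [0, 0, -0.65], "roll": 0, "jaw": 1}, {"xyz": [0, 0, -0.65], "roll": 0, "jaw": 1}]}}

```text
time_s: 59.0
tool_pos: [0.5364, 0.3861, 0.2354]
tcp_rot: [-180.0, 0.0, -174.4]
force: [-0.7, -0.6, -0.2]
finger_gap: 1.0
finger_force: 0.0
```

```bash
python3 - <<'E'
from h import *
n=now();print(np.round(n,4))
plan(n,(.3447,.248,.2,185.5),(.3447,.248,.1,185.5))
E
```

```text
[  0.5364   0.3861   0.2354 185.6003]
[0.851, -0.495, 0.147] 0.0001 rows 3 
[0.851, -0.495, 0.148] 0.0002 rows 3 <- at [0.3447, 0.248, 0.2, 185.5]
[-0.0, 0.0, 0.833] -0.0 rows 3 <- at [0.3447, 0.248, 0.1, 185.5]
cmd [0.3447, 0.248, 0.1, 185.4923]
```

Request:
{"op": "move_arm", "data": {"steps": [{"xyz": [0.851, -0.495, 0.147], "roll": 0, "jaw": 1}, {"xyz": [0.851, -0.495, 0.147], "roll": 0, "jaw": 1}, {"xyz": [0.851, -0.495, 0.147], "roll": 0, "jaw": 1}, {"xyz": [0.851, -0.495, 0.147], "roll": 0, "jaw": 1}]}}

```text
time_s: 59.33
tool_pos: [0.4311, 0.3083, 0.2139]
tcp_rot: [-179.2, -0.8, -174.1]
force: [-0.5, -1.7, -0.8]
finger_gap: 0.999
finger_force: 0.0
```

Request:
{"op": "move_arm", "data": {"steps": [{"xyz": [0.851, -0.495, 0.148], "roll": 0.0002, "jaw": 1}, {"xyz": [0.851, -0.495, 0.148], "roll": 0.0002, "jaw": 1}, {"xyz": [0.851, -0.495, 0.148], "roll": 0.0002, "jaw": 1}, {"xyz": [0.851, -0.495, 0.148], "roll": 0.0002, "jaw": 1}, {"xyz": [0.851, -0.495, 0.148], "roll": 0.0002, "jaw": 1}]}}

```text
time_s: 59.75
tool_pos: [0.3427, 0.2457, 0.1992]
tcp_rot: [-179.8, -0.2, -174.4]
force: [0.0, 0.7, 0.4]
finger_gap: 1.001
finger_force: 0.0
```

Request:
{"op": "move_arm", "data": {"steps": [{"xyz": [0, 0, 0.25], "roll": 0, "jaw": 1}, {"xyz": [0, 0, 0.5], "roll": 0, "jaw": 1}, {"xyz": [0, 0, 0.833], "roll": 0, "jaw": 1}, {"xyz": [0, 0, 0.833], "roll": 0, "jaw": 1}, {"xyz": [0, 0, 0.833], "roll": 0, "jaw": 1}, {"xyz": [0, 0, 0.833], "roll": 0, "jaw": 1}]}}

```text
time_s: 60.25
tool_pos: [0.3452, 0.2498, 0.1011]
tcp_rot: [179.9, 0.0, -174.4]
force: [-0.2, 0.6, 0.0]
finger_gap: 0.999
finger_force: 0.0
```

```bash
python3 - <<'E'
from h import *
n=now();print(np.round(n,4),sensors.get_obs()["q"].round(0))
W=measure(n=3)
for k in ("L3","BL","BS"): print(k,*top(W,k)[:4])
S=np.nanmean([cloud("side")[1] for _ in range(3)],0);r=S.reshape(-1,3);c=(.3447,.248)
m=(abs(r[:,0]-c[0])<.09)&(abs(r[:,1]-c[1])<.07)&(r[:,2]>.043)&(r[:,2]<.056);print(m.sum(),rect(r[m][:,:2]))
plan(n,(.3447,.248,.02,185.5))
E
```

```text
[3.452000e-01 2.498000e-01 1.011000e-01 1.855676e+02] [-28.  43. -23. 130.  57.  18.  -5.]
L3 [0.3519 0.1852] 85.9 0.209 (array([0.3509, 0.1884]), array([0.0685, 0.0619]), 7.7)
BL [0.5545 0.2532] 5.7 0.1437 (array([0.5553, 0.2538]), array([0.1306, 0.0645]), 6.0)
BS [0.5371 0.3882] 4.4 0.1886 (array([0.5374, 0.389 ]), array([0.0903, 0.0646]), 5.7)
909 (array([0.3388, 0.2547]), array([0.1247, 0.0878]), 5.6)
[0.006, -0.014, 0.675] 0.0002 rows 2 <- at [0.3447, 0.248, 0.02, 185.5]
cmd [0.3447, 0.248, 0.0201, 185.4956]
```

Both stacks are home, with tops at 0.1437 and 0.1886. L3 is last.

Request:
{"op": "move_arm", "data": {"steps": [{"xyz": [0.004, -0.01, 0.12], "roll": 0, "jaw": 1}, {"xyz": [0.004, -0.01, 0.24], "roll": 0, "jaw": 1}, {"xyz": [0.004, -0.01, 0.36], "roll": 0, "jaw": 1}, {"xyz": [0.004, -0.01, 0.48], "roll": 0, "jaw": 1}, {"xyz": [0.004, -0.01, 0.6], "roll": 0, "jaw": 1}, {"xyz": [0.004, -0.01, 0.67], "roll": 0, "jaw": 1}, {"xyz": [0.004, -0.01, 0.67], "roll": 0, "jaw": 1}, {"xyz": [0.004, -0.01, 0.67], "roll": 0, "jaw": 1}]}}

```text
time_s: 61.22
tool_pos: [0.3441, 0.2469, 0.0198]
tcp_rot: [179.9, -0.1, -174.5]
force: [-1.3, -0.2, 0.3]
finger_gap: 1.0
finger_force: 0.0
```

Request:
{"op": "move_arm", "data": {"steps": [{"xyz": [0, 0, 0], "roll": 0, "jaw": -1}, {"xyz": [0, 0, 0], "roll": 0, "jaw": -1}, {"xyz": [0, 0, 0], "roll": 0, "jaw": -1}, {"xyz": [0, 0, 0], "roll": 0, "jaw": -1}, {"xyz": [0, 0, 0], "roll": 0, "jaw": -1}, {"xyz": [0, 0, 0], "roll": 0, "jaw": -1}, {"xyz": [0, 0, 0], "roll": 0, "jaw": -1}, {"xyz": [0, 0, 0], "roll": 0, "jaw": -1}, {"xyz": [0, 0, 0], "roll": 0, "jaw": -1}]}}

```text
time_s: 61.97
tool_pos: [0.3449, 0.2466, 0.0205]
tcp_rot: [-180.0, 0.1, -174.5]
force: [0.6, -2.0, 8.2]
finger_gap: 0.721
finger_force: 30.0
```

Request:
{"op": "move_arm", "data": {"steps": [{"xyz": [0, 0, -0.1], "roll": 0, "jaw": -1}, {"xyz": [0, 0, -0.25], "roll": 0, "jaw": -1}, {"xyz": [0, 0, -0.4], "roll": 0, "jaw": -1}, {"xyz": [0, 0, -0.55], "roll": 0, "jaw": -1}, {"xyz": [0, 0, -0.7], "roll": 0, "jaw": -1}, {"xyz": [0, 0, -0.85], "roll": 0, "jaw": -1}, {"xyz": [0, 0, -0.98], "roll": 0, "jaw": -1}, {"xyz": [0, 0, -0.98], "roll": 0, "jaw": -1}]}}

```text
time_s: 62.63
tool_pos: [0.3451, 0.2477, 0.1394]
tcp_rot: [179.8, 0.2, -174.5]
force: [0.2, -0.1, -5.2]
finger_gap: 0.722
finger_force: 30.0
```

Request:
{"op": "move_arm", "data": {"steps": [{"xyz": [0, 0, -0.25], "roll": 0, "jaw": -1}, {"xyz": [0, 0, -0.5], "roll": 0, "jaw": -1}, {"xyz": [0, 0, -0.85], "roll": 0, "jaw": -1}, {"xyz": [0, 0, -0.85], "roll": 0, "jaw": -1}, {"xyz": [0, 0, -0.85], "roll": 0, "jaw": -1}]}}

```text
time_s: 63.05
tool_pos: [0.3453, 0.2474, 0.2398]
tcp_rot: [179.9, 0.2, -174.5]
force: [0.4, -0.3, -4.8]
finger_gap: 0.72
finger_force: 30.0
```

```bash
python3 - <<'E'
from h import *
n=now();print(np.round(n,4),sensors.get_obs()["q"].round(0))
dx=n[0]-.3447;print(dx)
plan(n,(.556+dx,.2518,.24,185.9))
E
```

```text
[  0.3453   0.2474   0.2398 185.46  ] [-12.  30. -45. 121.  33.  41.  17.]
0.0006258412401617397
[-0.878, -0.066, -0.001] -0.0006 rows 3 
[-0.878, -0.068, -0.001] -0.0006 rows 3 <- at [0.5566, 0.2518, 0.24, 185.9]
cmd [0.5566, 0.2518, 0.24, 185.892]
```

Request:
{"op": "move_arm", "data": {"steps": [{"xyz": [-0.28, -0.022, 0], "roll": -0.0006, "jaw": -1}, {"xyz": [-0.58, -0.045, 0], "roll": -0.0006, "jaw": -1}, {"xyz": [-0.878, -0.066, 0], "roll": -0.0006, "jaw": -1}, {"xyz": [-0.878, -0.066, 0], "roll": -0.0006, "jaw": -1}]}}

```text
time_s: 63.38
tool_pos: [0.4572, 0.2473, 0.2362]
tcp_rot: [-179.9, 0.2, -174.7]
force: [1.1, -0.2, -4.3]
finger_gap: 0.719
finger_force: 30.0
```

Request:
{"op": "move_arm", "data": {"steps": [{"xyz": [-0.28, -0.022, 0], "roll": -0.0006, "jaw": -1}, {"xyz": [-0.55, -0.045, 0], "roll": -0.0006, "jaw": -1}, {"xyz": [-0.76, -0.066, 0], "roll": -0.0006, "jaw": -1}, {"xyz": [-0.875, -0.068, 0], "roll": -0.0006, "jaw": -1}, {"xyz": [-0.875, -0.068, 0], "roll": -0.0006, "jaw": -1}, {"xyz": [-0.875, -0.068, 0], "roll": -0.0006, "jaw": -1}]}}

```text
time_s: 63.88
tool_pos: [0.5542, 0.2508, 0.236]
tcp_rot: [-179.8, -0.2, -174.1]
force: [-0.7, 1.3, -4.4]
finger_gap: 0.724
finger_force: 30.0
```

Request:
{"op": "move_arm", "data": {"steps": [{"xyz": [0, 0, 0.2], "roll": 0, "jaw": -1}, {"xyz": [0, 0, 0.35], "roll": 0, "jaw": -1}, {"xyz": [0, 0, 0.5], "roll": 0, "jaw": -1}, {"xyz": [0, 0, 0.5], "roll": 0, "jaw": -1}, {"xyz": [0, 0, 0.5], "roll": 0, "jaw": -1}, {"xyz": [0, 0, 0.5], "roll": 0, "jaw": -1}]}}

```text
time_s: 64.38
tool_pos: [0.5547, 0.2524, 0.1799]
tcp_rot: [180.0, 0.0, -174.0]
force: [-0.6, -0.0, -3.5]
finger_gap: 0.72
finger_force: 30.0
```

```bash
python3 - <<'E'
from h import *
n=now();print(np.round(n,4),sensors.get_obs()["finger_gap"])
plan(n,(.556,.2518,.162,185.9),(.556,.2518,.159,185.9))
E
```

```text
[5.547000e-01 2.524000e-01 1.799000e-01 1.860354e+02] 0.7204104368770182
[-0.01, -0.006, 0.149] 0.0004 rows 1 <- at [0.556, 0.2518, 0.162, 185.9]
[-0.0, -0.0, 0.025] -0.0 rows 1 <- at [0.556, 0.2518, 0.159, 185.9]
cmd [0.556, 0.2518, 0.159, 185.8914]
```

Request:
{"op": "move_arm", "data": {"steps": [{"xyz": [-0.01, -0.005, 0.05], "roll": 0.0004, "jaw": -1}, {"xyz": [-0.01, -0.005, 0.1], "roll": 0.0004, "jaw": -1}, {"xyz": [-0.01, -0.005, 0.142], "roll": 0.0004, "jaw": -1}, {"xyz": [-0.01, -0.005, 0.142], "roll": 0.0004, "jaw": -1}]}}

```text
time_s: 64.72
tool_pos: [0.5561, 0.2506, 0.1613]
tcp_rot: [-179.9, -0.1, -174.2]
force: [-0.0, -0.8, -4.1]
finger_gap: 0.725
finger_force: 30.0
```

Request:
{"op": "move_arm", "data": {"steps": [{"xyz": [0, 0, 0.012], "roll": 0, "jaw": -1}, {"xyz": [0, 0, 0.024], "roll": 0, "jaw": -1}, {"xyz": [0, 0, 0.034], "roll": 0, "jaw": -1}, {"xyz": [0, 0, 0.034], "roll": 0, "jaw": -1}]}}

```text
time_s: 65.05
tool_pos: [0.5568, 0.2516, 0.1588]
tcp_rot: [180.0, 0.0, -174.2]
force: [-0.6, -0.2, -0.9]
finger_gap: 0.723
finger_force: 30.0
```

It is home. I release, lift, back off and check.

Request:
{"op": "move_arm", "data": {"steps": [{"xyz": [0, 0, 0], "roll": 0, "jaw": 1}, {"xyz": [0, 0, 0], "roll": 0, "jaw": 1}, {"xyz": [0, 0, 0], "roll": 0, "jaw": 1}, {"xyz": [0, 0, 0], "roll": 0, "jaw": 1}, {"xyz": [0, 0, 0], "roll": 0, "jaw": 1}, {"xyz": [0, 0, 0], "roll": 0, "jaw": 1}, {"xyz": [0, 0, -0.3], "roll": 0, "jaw": 1}, {"xyz": [0, 0, -0.85], "roll": 0, "jaw": 1}, {"xyz": [0, 0, -0.85], "roll": 0, "jaw": 1}, {"xyz": [0, 0, -0.85], "roll": 0, "jaw": 1}, {"xyz": [0, 0, -0.85], "roll": 0, "jaw": 1}]}}

```text
time_s: 65.97
tool_pos: [0.5572, 0.2518, 0.2618]
tcp_rot: [179.9, 0.2, -174.2]
force: [-0.2, -0.7, -1.4]
finger_gap: 1.001
finger_force: 0.0
```

Request:
{"op": "move_arm", "data": {"steps": [{"xyz": [0.6, -0.95, 0], "roll": 0, "jaw": 1}, {"xyz": [0.6, -0.95, 0], "roll": 0, "jaw": 1}, {"xyz": [0.6, -0.95, 0], "roll": 0, "jaw": 1}, {"xyz": [0.6, -0.95, 0], "roll": 0, "jaw": 1}, {"xyz": [0.6, -0.95, 0], "roll": 0, "jaw": 1}]}}

```text
time_s: 66.38
tool_pos: [0.4946, 0.1256, 0.2586]
tcp_rot: [-179.7, -0.3, -174.4]
force: [-0.2, 0.0, 0.3]
finger_gap: 1.002
finger_force: 0.0
```

Request:
{"op": "move_arm", "data": {"steps": [{"xyz": [0.1, -0.95, 0], "roll": 0, "jaw": 1}, {"xyz": [0.1, -0.95, 0], "roll": 0, "jaw": 1}, {"xyz": [0.1, -0.95, 0], "roll": 0, "jaw": 1}, {"xyz": [0.1, -0.95, 0], "roll": 0, "jaw": 1}, {"xyz": [0.1, -0.95, 0], "roll": 0, "jaw": 1}, {"xyz": [0.1, -0.95, 0], "roll": 0, "jaw": 1}]}}

```text
time_s: 66.88
tool_pos: [0.4966, 0.0178, 0.26]
tcp_rot: [179.9, 0.0, -174.1]
force: [0.2, -0.8, 0.4]
finger_gap: 1.002
finger_force: 0.0
```

```bash
python3 - <<'E'
from h import *
print(np.round(now(),4))
W=measure(n=3)
for k in ("BL","BS"): print(k,*top(W,k)[:4])
f=grab_frame("side")["frame"];cv2.imwrite("pics/end.png",cv2.resize(f[:,:,::-1],(800,600)))
E
```

```text
[4.966000e-01 1.780000e-02 2.600000e-01 1.859033e+02]
BL [0.5556 0.253 ] 6.0 0.1883 (array([0.5564, 0.2538]), array([0.1304, 0.0647]), 5.7)
BS [0.5371 0.3882] 4.7 0.1886 (array([0.5373, 0.3891]), array([0.09  , 0.0651]), 5.8)
```

View pics/end.png

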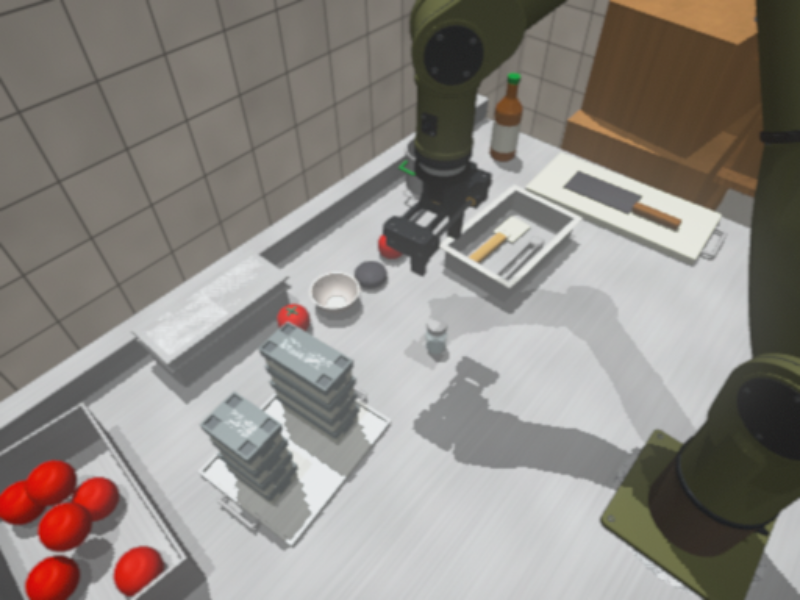

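The picture shows two straight stacks of four, with tops at (307,352) and (242,420). The utensils are in the pan near (510,245), and the other things are untouched. I hand the job in.

```bash
python3 -c "
from station import ticket
print(ticket.finish_job())"
```

```text
the job is handed in; nothing more can be done
None
```

The job is handed in (no verdict came back): scraper and tongs lie in the steel pan, all six tubs stand in two straight stacks on the tray with both tops measured at 0.188 m against 0.189 m expected, and the last picture shows the other items undisturbed.

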